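# Turn the pressing plate and stack the rice mould's spacer rings

### The job

Get the rice press ready. Slide the square pressing plate out over the right-hand edge of the cutting board (right as seen from the robot) to get hold of it, turn it over and lay it down gently, never letting it slam, so that it ends lying flat on the board with its ridged face up and no corner over an edge. Slip every spacer ring that is there onto the mould's guide shaft, down onto the stack, and do not shift or tip the measuring cup, the paddle or the chopsticks.

Things in the scene. Friction and masses are not known exactly. Their poses are not given: they have to be found in the camera images.
- board: pale birch cutting board over a low hob, 380 (x) by 700 (y) mm, 30 mm thick, fixed, never turned: edges along world x and y. Origin on the worktop; in its frame the top is at z 90 mm, the edges at x -200 and +180, y -320 (the right-hand edge, seen from the robot) and +380 mm. Beyond the right-hand edge all is open down to the worktop; the hob under the board begins 40 mm in from it
- plate: square aluminium plate, 130 x 130 mm, 8 mm thick, about 350 g, loose: one face smooth, the other with five dark ridges 3 mm high over its central 80 x 80 mm. Starts ridges down, rim 3 mm clear of the board, too flat and wide to pick up there. Origin: centre of the ridged side at the ridge crests; own z points to the smooth face (up at the start), the 8 mm body spans z 3 to 11 mm; x, y parallel to the sides
- plate_c0 (a point): corner of the plate at x +65, y +65, z +7 mm in the plate's frame (mid-thickness)
- plate_c1 (a point): corner of the plate at x +65, y -65, z +7 mm in the plate's frame (mid-thickness)
- plate_c2 (a point): corner of the plate at x -65, y +65, z +7 mm in the plate's frame (mid-thickness)
- plate_c3 (a point): corner of the plate at x -65, y -65, z +7 mm in the plate's frame (mid-thickness)
- mould: square aluminium mould base, 110 by 110 by 20 mm, fixed to the board's top, with an upright steel guide shaft of 14 mm diameter in its centre that rises 86 mm above its top (the last 6 mm tapers). Origin at the centre of its underside, z along the shaft
- shaft_base (a point): where the shaft's axis meets the mould's top face, 20 mm above the mould's origin; z along the shaft
- shaft_top (a point): tip of the guide shaft, 86 mm above shaft_base
- ring1: orange spacer ring, 44 mm outside and 21 mm inside diameter, 20 mm high, about 40 g, loose, lying flat on the board; two to four such rings are there in a run. Origin at the centre of its underside, z along its axis
- ring2: orange spacer ring, 44 mm outside and 21 mm inside diameter, 20 mm high, about 40 g, loose, lying flat on the board; two to four such rings are there in a run. Origin at the centre of its underside, z along its axis
- ring3: orange spacer ring, 44 mm outside and 21 mm inside diameter, 20 mm high, about 40 g, loose, lying flat on the board; two to four such rings are there in a run. Origin at the centre of its underside, z along its axis
- ring4: orange spacer ring, 44 mm outside and 21 mm inside diameter, 20 mm high, about 40 g, loose, lying flat on the board; two to four such rings are there in a run. Origin at the centre of its underside, z along its axis
- cup: glass measuring cup, 72 mm across the rim, 85 mm high, loose on the board; leave alone. Origin at the centre of its underside
- paddle: green rice paddle, 175 mm long and 6 mm thick, lying along the back of the board; leave alone. Origin near its middle, x towards the blade
- chopstick1: red and black chopstick, 230 mm long, 7 mm thick, lying along the back of the board; leave alone. Origin at mid-length
- chopstick2: second chopstick, like the first
Mind the look-alikes: they are no part of the job. Leave any grey or pink look-alike of the ring4 alone.

How it is judged:
On the way, in this order (a step that is already met when the one before it is completed fails the run):
1. the plate, smooth face still up, has been slid out at least 20 mm past the board's right-hand edge (angle between plate's own z axis and vertical below 0.2 rad and y of plate in the frame of board between -0.34 and -0.275 m and z of plate in the frame of board below 0.11 m), for 0.2 s.
2. the plate lies on the board turned over, ridged face up (angle between plate's own z axis and vertical above 3.04 rad and z of plate in the frame of board between 0.095 and 0.108 m), for 0.3 s.
At the end, for the whole second after the job is handed in: The plate lies flat (within 6 degrees) on the board, ridged face up, all four corners on the board (2 mm allowed), at rest; every ring present is round the guide shaft, level (within 9 degrees), down on the stack and at rest; the cup stands upright (all of step 2 and y of each of plate_c0, plate_c1, plate_c2, plate_c3 in the frame of board above -0.322 m and x of plate in the frame of board between -0.137 and 0.117 m and y of plate in the frame of board below 0.317 m and linear speed of each of plate, ring1, ring2, ring3, ring4 below 0.03 m/s and angle between cup's own z axis and vertical below 0.2 rad and horizontal distance between each of ring1, ring2, ring3, ring4 and shaft_base below 0.007 m and angle between the z axis of each of ring1, ring2, ring3, ring4 and the z axis of mould, either way round below 0.15 rad and z of each of ring1, ring2, ring3, ring4 in the frame of shaft_base below 0.085 m); the robot touches nothing.
It fails at once if the plate is let fall over or slammed (it turns faster than 11 rad/s) (angular speed of plate above 11 rad/s).
It fails at once if the cup is shifted more than 30 mm (distance of cup from where it was at the start of the episode above 0.03 m).
It fails at once if the paddle is shifted more than 30 mm (distance of paddle from where it was at the start of the episode above 0.03 m).
It fails at once if a chopstick is shifted more than 30 mm (distance of any of chopstick1, chopstick2 from where it was at the start of the episode above 0.03 m).
It fails at once if the cup is tipped (angle between cup's own z axis and vertical above 0.5 rad).
Of ring1, ring2, ring3, ring4 only 2 to 4 are there at a start; the rules pass over those that are not, and their reading is None.
At some moment in a run one of ring1, ring2, ring3, ring4 may be knocked a few centimetres aside while the robot is not near it.
It also fails if it takes over 210 s, if anything falls off the work surface, if the arm or the gripper's body presses on something with over 40 N, if the wrist force passes 120 N, or if a joint passes its speed limit or range.

### The arm

A 6-joint arm with a two-finger parallel gripper is mounted at the origin on the work surface. World frame = base frame: x ahead of the robot, y to its left, z up, the work surface at z = 0. Lengths are in m, angles in rad, forces in N, time in s.
With the tool pointing down it reaches from about 0.35 to 0.85 m from the base axis. Payload 8.1 kg.
Tool frame: the origin (TCP) lies between the finger pads; the fingertips stand 11 mm ahead of it and the grasp point (between the pads) lies 8 mm behind it; y points along the fingers, x is the direction in which the jaws open and shut, and the axes are right-handed (so a half turn about y gives the same grasp; the last joint's range is limited). The gripper opens to 93 mm and grips with 3 to 60 N. Pads are 15 mm wide; open, the fingers measure 128 mm over their backs; the gripper's body (75 mm by 188 mm) begins 65 mm behind the grasp point.
Start: joints at [-1.204, 0.13, 1.488, -0, 1.523, -0.085], TCP at [0.262, -0.54, 0.23] pointing down, gripper open.
Joint ranges: [-2.96, 2.96], [-0.89, 2.26], [0.02, 2.5], [-1.34, 4.48], [0, 2.73], [-2.66, 2.66]. Speed limits (rad/s): [2.39, 2.39, 2.79, 3.14, 3.14, 3.14].

### API

Orientations are given as a rotation vector (axis times angle).
In Python, from plant import readout, optics, robot gives the robot as it stands.
- The arm moves only by the shell command python3 -m creep 'ROWS' [FORCE]. ROWS is JSON, a list that holds one entry, the list of rows, each a list of 7 numbers: the closure, from 0 (fully open) to 1 (shut), then the shift along the tool's x, y, z in cm, then the turn, a rotation vector about the tool's x, y, z in degrees. In form: [[[grip, x, y, z, wx, wy, wz], ...]]. A call has exactly 8 rows; each row shifts and turns the pose as measured when the row begins, along the tool's axes as they then stand; what a row does not reach is not made up. A row lasts 1/10 s, in which the tool goes at most 50 mm and 8.59 degrees, less where a joint would pass 70% of its speed; a pose out of reach is approached as far as the arm can. A call is refused whole if a number of a shift passes 5 or a number of a turn 8.59, either way. A call with a gripper value outside its range is refused whole. The fingers move at their own pace and stop on an object; FORCE is the grip in N (left out, the last holds). Time passes only in rows, so rows that do not move let the fingers close, or fill a call up. It gives the time, the measured TCP pose, the force and the opening at its end, in the units of the state.
- readout.read_state(): the state, without advancing time (a new reading comes with each control period).
- optics.read_camera(name): name is "scene" or "top" or "wrist"; returns a dict with "frame" (420x560x3 uint8, red, green, blue), "depth" (420x560 float32, m along the optical axis (not along the pixel's ray), 0 where there is no reading), "intrinsics" (3x3 intrinsics, pixels), "dist_coeffs" ([k1, k2, p1, p2, k3] as OpenCV has them; the pictures are not rectified), "R" (3x3) and "t" (3): a world point X has camera coordinates R X + t. Camera axes: x right, y down, z forward; pixel columns grow to the right and rows downward; lengths in m; the calibration is good to about 2 mm. A picture is of the moment at which its call begins.
- robot.close_job(): hands the job in, once; it reports no verdict.
The state is a dict: "t": time; "q": joint angles; "dq": joint speeds; "joint_torque": joint torques, N m; "tool_pos": TCP position; "orientation": TCP orientation; "force": force on the tool from outside, world axes, zero at the start; "wrist_torque": the same for the moment, N m; "opening": finger opening in m.
Only numpy, scipy, OpenCV 4.12 (cv2) and the standard library are available. Lean on these libraries where they do the work, as an engineer would, in place of code of your own. Each camera call takes 0.05 s, during which the arm holds its last target. There are 200 camera calls.

## Working session

There is one attempt and no reset: what is moved stays moved. The work goes in short steps, Python scripts to look and compute and a shell command to move; the robot and the scene stay as the last step left them, time stands still between calls to the robot, and variables do not carry over. Pictures are saved under pics/ and viewed, about 12 in all and at most 16, crops included, and the job is handed in when it is done.

```bash
ls; mkdir -p pics
cat > h.py <<'E'
import numpy as np, cv2
from plant import readout, optics, robot
from scipy.spatial.transform import Rotation as Ro
def cam(n):
    return optics.read_camera(n)
def ray(c,uv):
    uv=np.array(uv,float).reshape(-1,1,2)
    p=cv2.undistortPoints(uv,np.array(c["intrinsics"]),np.array(c["dist_coeffs"])).reshape(-1,2)
    d=np.c_[p,np.ones(len(p))]@np.array(c["R"])
    o=-np.array(c["R"]).T@np.array(c["t"])
    return o,d
def onz(c,uv,z):
    o,d=ray(c,uv); return o+d*((z-o[2])/d[:,2])[:,None]
def save(c,f): cv2.imwrite(f,c["frame"][:,:,::-1])
def cloud(c):
    h,w=c["depth"].shape
    u,v=np.meshgrid(np.arange(w),np.arange(h))
    uv=np.stack([u.ravel(),v.ravel()],1)
    o,d=ray(c,uv); return (o+d*c["depth"].reshape(-1,1)).reshape(h,w,3)
E
python3 - <<'E'
from h import *
for n in("scene","top"):
    c=cam(n); save(c,f"pics/{n}0.png"); print(n,-np.array(c["R"]).T@c["t"],np.array(c["R"])[2])
s=readout.read_state(); print(s["tool_pos"],s["orientation"],s["opening"],s["force"])
print(Ro.from_rotvec(s["orientation"]).as_matrix())
E
```

```text
pics
scene [0.94707976 0.42253115 1.0092983 ] [-0.44410083 -0.30242772 -0.8433931 ]
top [0.31231748 0.11686426 1.31114351] [ 0.14263874  0.00657664 -0.98975297]
[ 0.26180417 -0.53932335  0.22869061] [-1.38865692  0.87125929 -0.86908935] 0.09290613823347131 [-0.21185254 -0.02890183  0.45799275]
[[ 4.36581190e-01 -5.81272233e-04  8.99664674e-01]
 [-8.99663327e-01  1.56550849e-03  4.36581548e-01]
 [-1.66220542e-03 -9.99998606e-01  1.60522250e-04]]
```

View pics/top0.png

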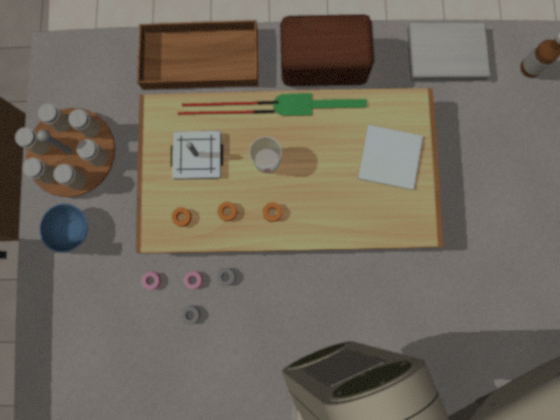

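View pics/scene0.png

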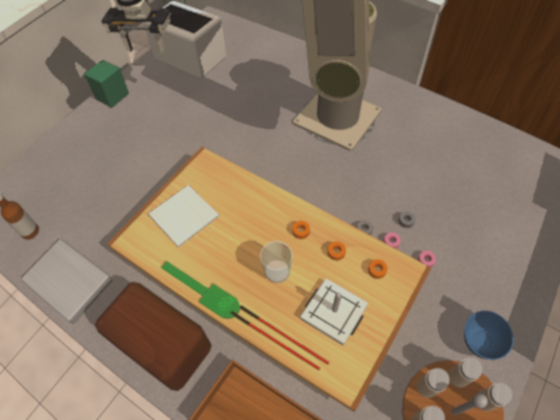

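Top view: up is +x and left is +y. Three orange rings lie on the board at (181,217), (227,211) and (272,212). The pink and grey look-alikes are off the board at (151,281), (193,280), (227,277) and (192,315). The plate is at (391,157), the mould at (197,155) and the cup at (265,154).

```bash
cat > meas.py <<'E'
from h import *
def rings(c,z=0.11,amin=40):
    hsv=cv2.cvtColor(c["frame"],cv2.COLOR_RGB2HSV)
    m=cv2.inRange(hsv,(3,170,110),(14,255,255))
    m=cv2.morphologyEx(m,cv2.MORPH_CLOSE,np.ones((3,3),np.uint8))
    out=[]
    for k in cv2.findContours(m,cv2.RETR_EXTERNAL,cv2.CHAIN_APPROX_NONE)[0]:
        if cv2.contourArea(k)>amin:
            (u,v),r=cv2.minEnclosingCircle(k); out.append((u,v,r,cv2.contourArea(k)))
    return out
E
python3 - <<'E'
from meas import *
for n in("top","scene"):
    c=cam(n); P=cloud(c); 
    print(n)
    for r in rings(c): print("ring",np.round(r,1),onz(c,[r[:2]],0.10).round(4))
    # plate: z band
    hsv=cv2.cvtColor(c["frame"],cv2.COLOR_RGB2HSV)
    z=P[...,2]; 
    ok=(c["depth"]>0)
    ins=(P[...,0]>.2)&(P[...,0]<.85)&(P[...,1]>-.6)&(P[...,1]<.6)
    bm=((hsv[...,0]>8)&(hsv[...,0]<30)&(hsv[...,1]>70)&ok&ins&(abs(z-.09)<.012))
    print("boardz",np.median(z[bm]))
    b=P[bm]; print("board ext",np.percentile(b[:,:2],[0.3,1,99,99.7],axis=0).round(3).tolist())
    wm=((hsv[...,1]<60)&(hsv[...,2]>130)&ok&ins&(z>.085)&(z<.13)).astype(np.uint8)
    for k in cv2.findContours(wm,cv2.RETR_EXTERNAL,cv2.CHAIN_APPROX_NONE)[0]:
        if cv2.contourArea(k)>300:
            bx=cv2.boxPoints(cv2.minAreaRect(k))
            mm=np.zeros_like(wm);cv2.drawContours(mm,[k],-1,1,-1)
            zz=np.median(z[(mm>0)&ok]); 
            q=onz(c,bx,zz)
            print("white",cv2.minAreaRect(k),"z",zz.round(4),q.round(4).tolist(),q.mean(0).round(4), np.linalg.norm(q-np.roll(q,1,0),axis=1).round(3))
    hi=ok&ins&(z>.115)&(z<.25)
    n_,l,st,ce=cv2.connectedComponentsWithStats(hi.astype(np.uint8))
    for i in range(1,n_):
        if st[i,4]>15:
            p=P[l==i]; print("high",st[i].tolist(),p.mean(0).round(3),"maxz",p[:,2].max().round(3),p[p[:,2].argmax()].round(3), np.ptp(p,axis=0).round(3))
E
```

```text
top
ring [181.2 216.5   8.5 187.5] [[0.4734 0.3619 0.1   ]]
ring [272.3 211.8   8.5 173.5] [[0.48   0.1543 0.1   ]]
ring [227.4 210.8   8.5 185.5] [[0.4845 0.2563 0.1   ]]
boardz 0.08925309253147828
board ext [[0.394, -0.23], [0.396, -0.226], [0.771, 0.464], [0.809, 0.469]]
white ((195.5, 153.5), (27.0, 27.0), 90.0) z 0.1092 [[0.6504, 0.36, 0.1092], [0.6487, 0.2973, 0.1092], [0.585, 0.2971, 0.1092], [0.5865, 0.3593, 0.1092]] [0.6177 0.3284 0.1092] [0.064 0.063 0.064 0.062]
white ((195.5, 154.0), (48.0, 49.0), 90.0) z 0.1089 [[0.6752, 0.3862, 0.1089], [0.6721, 0.2719, 0.1089], [0.5589, 0.2719, 0.1089], [0.5615, 0.3845, 0.1089]] [0.6169 0.3286 0.1089] [0.114 0.114 0.113 0.113]
white ((390.05767822265625, 156.7115478515625), (58.44260787963867, 56.28533172607422), 11.309932708740234) z 0.1002 [[0.5527, -0.0382, 0.1002], [0.6832, -0.0693, 0.1002], [0.6534, -0.2022, 0.1002], [0.5235, -0.1687, 0.1002]] [ 0.6032 -0.1196  0.1002] [0.134 0.134 0.136 0.134]
high [539, 44, 21, 17, 177] [ 0.842 -0.516  0.13 ] maxz 0.168 [ 0.849 -0.515  0.168] [0.02  0.047 0.053]
high [281, 49, 94, 24, 1858] [0.8
[... 1626 characters left out ...]
157, 42, 8, 11, 44] [ 0.246 -0.487  0.238] maxz 0.25 [ 0.247 -0.481  0.25 ] [0.022 0.019 0.03 ]
high [9, 201, 11, 10, 50] [ 0.844 -0.511  0.125] maxz 0.137 [ 0.848 -0.523  0.137] [0.014 0.037 0.02 ]
high [260, 241, 32, 39, 775] [0.602 0.164 0.15 ] maxz 0.176 [0.58  0.142 0.176] [0.072 0.072 0.061]
high [122, 281, 83, 65, 1569] [0.832 0.031 0.136] maxz 0.145 [ 0.832 -0.034  0.145] [0.04  0.215 0.029]
high [332, 292, 10, 20, 120] [0.622 0.329 0.165] maxz 0.198 [0.621 0.329 0.198] [0.014 0.014 0.082]
high [428, 368, 20, 22, 234] [0.638 0.582 0.117] maxz 0.123 [0.635 0.577 0.123] [0.045 0.036 0.008]
high [422, 406, 13, 14, 74] [0.71  0.594 0.117] maxz 0.12 [0.721 0.597 0.12 ] [0.034 0.013 0.005]
```

Run:
```python
from h import *
a=cam("top")["frame"][80:260,130:445]; b=cam("scene")["frame"][150:330,150:465]
im=np.vstack([cv2.resize(x,None,fx=1.66*1,fy=1.66,interpolation=2) for x in(a,b)])
cv2.imwrite("pics/z1.png",im[:,:,::-1]);print(im.shape)
```

```text
(598, 523, 3)
```

View pics/z1.png

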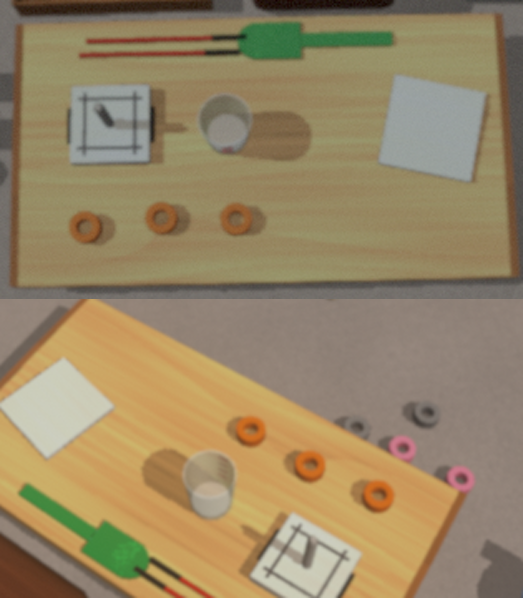

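The crop confirms three orange rings with holes on the board. The pink and grey ones are off the board, so they're the decoys. The calibration puts the board's right edge at about y=-0.231, the plate at (0.604,-0.120) with about -13° yaw, and the shaft at (0.619,0.328). I'll square the tool to the world first.

```bash
python3 -m creep '[[[0,0,0,0,0,-8,0],[0,0,0,0,0,-8,0],[0,0,0,0,0,-8,0],[0,0,0,0,0,-8,0],[0,0,0,0,0,-8,0],[0,0,0,0,0,-8,0],[0,0,0,0,0,-8,0],[0,0,0,0,0,-8,0]]]' 20; python3 -m creep '[[[0,4,0,5,0,0,0],[0,4,0,5,0,0,0],[0,4,0,5,0,0,0],[0,4,0,5,0,0,0],[0,4,0,5,0,0,0],[0,4,0,5,0,0,0],[0,4,0,5,0,0,0],[0,4,0,5,0,0,0]]]'; python3 -c "
from h import *
s=readout.read_state();print(s['q'],Ro.from_rotvec(s['orientation']).as_matrix().round(3))"
```

```text
t: 1.1
tool_pos: [0.2617, -0.5392, 0.2284]
orientation: [-1.568, -0.031, 0.032]
force: [0.8, 0.2, 0.4]
opening: 0.0928
t: 1.9
tool_pos: [0.4985, -0.2143, 0.2281]
orientation: [-1.57, -0.029, 0.029]
force: [0.3, 0.2, 0.6]
opening: 0.0929
[-5.00478967e-01 -2.38881792e-02  1.65080255e+00  9.36217171e-06
  1.51495978e+00 -5.37321424e-01] [[ 0.999 -0.    -0.037]
 [ 0.037  0.     0.999]
 [-0.    -1.     0.   ]]
```

```bash
python3 -m creep '[[[0,2,0,4,0,2,0],[0,2,0,4,0,0,0],[0,2,0,4,0,0,0],[0,2,0,4,0,0,0],[0,2,0,4,0,0,0],[0,1,0,2,0,0,0],[0,0.5,0,0,0,0,0],[0,0,0,0,0,0,0]]]'; python3 -m creep '[[[0,0,3,0,0,0,0],[0,0,3,0,0,0,0],[0,0,2,0,0,0,0],[0,0,1,0,0,0,0],[0,0,0,0,0,0,0],[0,0,0,0,0,0,0],[0,0,0,0,0,0,0],[0,0,0,0,0,0,0]]]'
python3 - <<'E'
from h import *
s=readout.read_state();print(s['q'],Ro.from_rotvec(s['orientation']).as_matrix().round(3))
c=cam("wrist");save(c,"pics/w1.png")
E
```

```text
t: 2.7
tool_pos: [0.6172, 0.0232, 0.2279]
orientation: [-1.57, -0.008, 0.006]
force: [0.8, -0.1, 0.3]
opening: 0.093
t: 3.5
tool_pos: [0.6182, 0.0151, 0.1401]
orientation: [-1.572, -0.007, -0.005]
force: [0.4, -0.2, 0.6]
opening: 0.0929
[-5.78867243e-02  2.28848666e-01  1.54335577e+00 -1.09702225e-03
  1.36204974e+00 -5.88782069e-02] [[ 1.     0.007 -0.001]
 [ 0.001 -0.001  1.   ]
 [ 0.007 -1.    -0.002]]
```

View pics/w1.png

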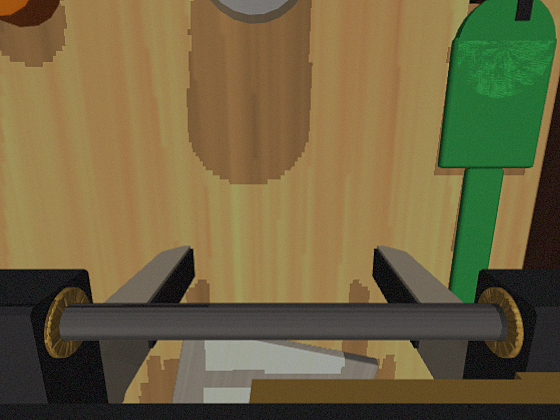

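The wrist view shows both fingertips over bare board, with the plate's edge at (280,350) below them. The paddle and cup are well clear. Next I'll descend to just above the board.

```bash
python3 -m creep '[[[0,-0.4,1,0,0,0,-0.4],[0,-0.4,1,0,0,0,0],[0,-0.4,0.7,0,0,0,0],[0,0,0.4,0,0,0,0],[0,0,0.2,0,0,0,0],[0,0,0.1,0,0,0,0],[0,0,0,0,0,0,0],[0,0,0,0,0,0,0]]]';  python3 -m creep '[[[0,0,0,-1,0,0,0],[0,0,0,-1,0,0,0],[0,0,0,-1,0,0,0],[0,0,0,-1,0,0,0],[0,0,0,-1,0,0,0],[0,0,0,-1,0,0,0],[0,0,0,-1,0,0,0],[0,0,0,0,0,0,0]]]'
```

```text
t: 4.35
tool_pos: [0.606, 0.0155, 0.1037]
orientation: [-1.572, -0.014, -0.011]
force: [0.2, -0.3, 0.6]
opening: 0.0928
t: 5.15
tool_pos: [0.6061, -0.0612, 0.1047]
orientation: [-1.571, -0.014, -0.012]
force: [0.2, -0.3, -0.5]
opening: 0.0929
```

```bash
python3 -m creep '[[[0,0,0,-1,0,0.4,0],[0,0,0,-1,0,0.4,0],[0,0,0,-1,0,0,0],[0,0,0,-1,0,0,0],[0,0,0,-1,0,0,0],[0,0,0,-1,0,0,0],[0,0,0,-0.5,0,0,0],[0,0,0,0,0,0,0]]]'
cat > plate.py <<'E'
from meas import *
def plate(c,z=0.101,show=True,v=110):
    P=cloud(c); hsv=cv2.cvtColor(c["frame"],cv2.COLOR_RGB2HSV)
    m=((hsv[...,1]<60)&(hsv[...,2]>v)&(P[...,0]>.4)&(P[...,0]<.76)&(P[...,1]<.1)&(P[...,1]>-.4)&(abs(P[...,2]-z)<.012)).astype(np.uint8)
    k=max(cv2.findContours(m,cv2.RETR_EXTERNAL,cv2.CHAIN_APPROX_NONE)[0],key=cv2.contourArea)
    q=onz(c,k.reshape(-1,2),z)[:,:2].astype(np.float32)
    return cv2.minAreaRect(q),q.min(0),q.max(0)
E
python3 - <<'E'
from plate import *
for n in("top","scene"):
    c=cam(n); save(c,f"pics/{n}p.png"); print(plate(c))
E
```

```text
t: 5.95
tool_pos: [0.6058, -0.1316, 0.1046]
orientation: [-1.57, -0.003, -0.024]
force: [0.2, 2.5, -0.0]
opening: 0.0931
(((0.5996458530426025, -0.2238171398639679), (0.07108701020479202, 0.10476028174161911), 77.44178771972656), array([ 0.550606  , -0.26666006], dtype=float32), array([ 0.6473761 , -0.18560435], dtype=float32))
(((0.6294826865196228, -0.20511992275714874), (0.1304972916841507, 0.11510089784860611), 89.88685607910156), array([ 0.5718543 , -0.27044663], dtype=float32), array([ 0.6869617 , -0.13995224], dtype=float32))
```

```bash
python3 -m creep '[[[0,0,0,-0.4,0,0,0],[0,0,0,-0.3,0,0,0],[0,0,0,0,0,0,0],[0,0,0,2,0,0,0],[0,0,0,0,0,0,0],[0,0,-3,0,0,0,0],[0,0,-3,0,0,0,0],[0,0,-3,0,0,0,0]]]'; python3 -m creep '[[[0,0,-4,-3,0,0,0],[0,0,-4,-3,0,0,0],[0,0,-4,-4,0,0,0],[0,0,-2,-4,0,0,0],[0,-2,0,-4,0,0,0],[0,-4,0,-4,0,0,0],[0,-4,0,-4,0,0,0],[0,-4,0,-4,0,0,0]]]'
python3 - <<'E'
from plate import *
for n in("top","scene"):
    c=cam(n); save(c,f"pics/{n}q.png"); print(plate(c))
s=readout.read_state();print(s['q'],s['tool_pos'])
E
```

```text
t: 6.85
tool_pos: [0.6006, -0.1185, 0.1904]
orientation: [-1.571, 0.005, -0.014]
force: [0.4, -0.4, -0.1]
opening: 0.0928
t: 7.65
tool_pos: [0.4737, -0.4046, 0.3366]
orientation: [-1.583, -0.011, -0.014]
force: [-0.6, 0.4, 0.9]
opening: 0.0933
(((0.6161732077598572, -0.21148589253425598), (0.13276875019073486, 0.13117317855358124), 89.23904418945312), array([ 0.5503963 , -0.27863866], dtype=float32), array([ 0.6824387 , -0.14446925], dtype=float32))
(((0.6209737658500671, -0.21106687188148499), (0.13375960290431976, 0.1325494796037674), 89.53459167480469), array([ 0.5542925, -0.2774267], dtype=float32), array([ 0.6870141, -0.1437301], dtype=float32))
[-7.96342847e-01  1.54821347e-01  1.26881541e+00  3.70762067e-04
  1.69820797e+00 -7.87370159e-01] [ 0.47069833 -0.40770995  0.33660999]
```

```bash
python3 -m creep '[[[0,0,0,0,0,0,0],[0,0,0,0,8,0,0],[0,0,0,0,8,0,0],[0,0,0,0,8,0,0],[0,0,0,0,8,0,0],[0,0,0,0,8,0,0],[0,0,0,0,8,0,0],[0,0,0,0,0,0,0]]]'
cat > lg.py <<'E'
from h import *
import json
s=readout.read_state(); json.dump([list(map(float,s[k])) for k in("q","tool_pos","orientation")],open("log.jsonl","a")); open("log.jsonl","a").write("\n")
q=s["q"]; ry=lambda a:Ro.from_euler("y",a); rz=lambda a:Ro.from_euler("z",a)
C=Ro.from_matrix(np.array([[-1,0,0],[0,0,1],[0,1,0]]).T)
C=Ro.from_matrix(np.array([[-1,0,0],[0,0,1],[0,1,0]],float).T)
R=rz(q[0])*ry(q[1]+q[2])*rz(q[3])*ry(q[4])*rz(q[5])*C
M=Ro.from_rotvec(s["orientation"])
print("q",np.round(q,3),"p",np.round(s["tool_pos"],4),"F",np.round(s["force"],1),"open",round(s["opening"],4),"t",s["t"])
print("R",M.as_matrix().round(3).tolist(),"model err deg",np.degrees((R.inv()*M).magnitude()).round(2))
E
python3 lg.py
```

```text
t: 8.55
tool_pos: [0.4737, -0.4036, 0.3345]
orientation: [-0.714, -0.014, -0.002]
force: [0.3, -0.5, -2.4]
opening: 0.0934
q [-1.027  0.818  0.635  0.604  2.369 -0.745] p [ 0.4737 -0.4036  0.3345] F [ 0.3 -0.5 -2.4] open 0.0934 t 8.55
R [[1.0, 0.007, -0.012], [0.002, 0.756, 0.655], [0.013, -0.655, 0.756]] model err deg 0.0
```

```bash
cat > kin.py <<'E'
from h import *
import json
from scipy.optimize import least_squares
D=[([-1.204,.13,1.488,0,1.523,-.085],(.2618,-.5393,.2287)),([-.50048,-.02389,1.6508,0,1.51496,-.53732],(.4985,-.2143,.2281)),([-.0579,.22885,1.54336,-.0011,1.36205,-.05888],(.6182,.0151,.1401)),([-.79634,.15482,1.26882,.00037,1.69821,-.78737],(.4707,-.4077,.3366))]
D+=[(a[0],a[1]) for a in map(json.loads,open("log.jsonl"))]
ry=lambda a:Ro.from_euler("y",a); rz=lambda a:Ro.from_euler("z",a)
C=Ro.from_matrix(np.array([[-1,0,0],[0,0,1],[0,1,0]],float).T)
def fkR(q): return rz(q[0])*ry(q[1]+q[2])*rz(q[3])*ry(q[4])*rz(q[5])*C
def fk(q,k,wr=False):
    a,h,L1,L2,e,d,Lt,ox=k
    w=rz(q[0]).apply(np.array([a,d,h])+ry(q[1]).apply([0,0,L1])+ry(q[1]+q[2]).apply([e,0,L2]))
    if wr: return w
    R5=rz(q[0])*ry(q[1]+q[2])*rz(q[3])*ry(q[4])
    return w+R5.apply([0,ox,Lt])
reg=np.array([0,.3,.4,.4,0,.05,.25,0])
K=least_squares(lambda k:np.r_[np.concatenate([fk(q,k)-p for q,p in D]),3e-3*(k-reg)],reg).x
lim=np.array([[-2.96,2.96],[-.89,2.26],[.02,2.5],[-1.34,4.48],[0,2.73],[-2.66,2.66]])
def ik(p,R,seeds=60,rng=np.random.default_rng(0)):
    out=[]
    for i in range(seeds):
        q0=rng.uniform(lim[:,0],lim[:,1])
        r=least_squares(lambda q:np.r_[(fk(q,K)-p)*5,(R.inv()*fkR(q)).as_rotvec()],q0,bounds=lim.T)
        if r.cost<1e-5 and not any(np.abs(r.x-o).max()<.05 for o in out): out.append(r.x)
    return out
def dirR(y,x):
    y=np.array(y,float);y/=np.linalg.norm(y);x=np.array(x,float);x-=y*(x@y);x/=np.linalg.norm(x)
    return Ro.from_matrix(np.c_[x,y,np.cross(x,y)])
E
python3 - <<'E'
from kin import *
print(K.round(4)); print([np.round((fk(q,K)-p)*1000,1).tolist() for q,p in D])
for y in((0,1,0),(0,.94,-.34),(0,.94,.34)):
  for x in((0,0,1),(0,0,-1),(1,0,0),(-1,0,0)):
    for p in((.618,-.33,.097),(.618,-.33,.25)):
        print(y,x,p,[(q.round(2).tolist(),fk(q,K,True).round(2).tolist()) for q in ik(p,dirR(y,x),15)])
E
```

```text
[-2.000e-04  3.181e-01  3.694e-01  5.534e-01  6.200e-02  5.060e-02
  3.666e-01  5.000e-04]
[[0.4, -0.4, 1.0], [-0.2, 0.1, -0.3], [-0.2, -0.1, -0.3], [-0.1, 0.0, -0.3], [-0.1, 0.0, -0.0]]
(0, 1, 0) (0, 0, 1) (0.618, -0.33, 0.097) []
(0, 1, 0) (0, 0, 1) (0.618, -0.33, 0.25) []
(0, 1, 0) (0, 0, -1) (0.618, -0.33, 0.097) []
(0, 1, 0) (0, 0, -1) (0.618, -0.33, 0.25) []
(0, 1, 0) (1, 0, 0) (0.618, -0.33, 0.097) []
(0, 1, 0) (1, 0, 0) (0.618, -0.33, 0.25) []
(0, 1, 0) (-1, 0, 0) (0.618, -0.33, 0.097) []
(0, 1, 0) (-1, 0, 0) (0.618, -0.33, 0.25) []
(0, 0.94, -0.34) (0, 0, 1) (0.618, -0.33, 0.097) [([-0.88, 1.52, 0.15, 0.97, 2.33, -2.08], [0.62, -0.67, 0.22])]
(0, 0.94, -0.34) (0, 0, 1) (0.618, -0.33, 0.25) [([-0.88, 1.32, 0.2, 1.1, 2.41, -1.9], [0.62, -0.67, 0.37])]
(0, 0.94, -0.34) (0, 0, -1) (0.618, -0.33, 0.097) [([-0.88, 1.52, 0.15, 0.97, 2.33, 1.06], [0.62, -0.67, 0.22])]
(0, 0.94, -0.34) (0, 0, -1) (0.618, -0.33, 0.25) [([-0.88, 1.32, 0.2, 1.1, 2.41, 1.24], [0.62, -0.67, 0.37])]
(0, 0.94, -0.34) (1, 0, 0) (0.618, -0.33, 0.097) [([-0.88, 1.52, 0.15, 0.97, 2.33, -0.51], [0.62, -0.67, 0.22])]
(0, 0.94, -0.34) (1, 0, 0) (0.618, -0.33, 0.25) [([-0.88, 1.32, 0.2, 1.1, 2.41, -0.33], [0.62, -0.67, 0.37])]
(0, 0.94, -0.34) (-1, 0, 0) (0.618, -0.33, 0.097) [([-0.88, 1.52, 0.15, 0.97, 2.33, 2.63], [0.62, -0.67, 0.22])]
(0, 0.94, -0.34) (-1, 0, 0) (0.618, -0.33, 0.25) []
(0, 0.94, 0.34) (0, 0, 1) (0.618, -0.33, 0.097) []
(0, 0.94, 0.34) (0, 0, 1) (0.618, -0.33, 0.25) []
(0, 0.94, 0.34) (0, 0, -1) (0.618, -0.33, 0.097) []
(0, 0.94, 0.34) (0, 0, -1) (0.618, -0.33, 0.25) []
(0, 0.94, 0.34) (1, 0, 0) (0.618, -0.33, 0.097) []
(0, 0.94, 0.34) (1, 0, 0) (0.618, -0.33, 0.25) []
(0, 0.94, 0.34) (-1, 0, 0) (0.618, -0.33, 0.097) []
(0, 0.94, 0.34) (-1, 0, 0) (0.618, -0.33, 0.25) []
```

Run:
```python
from kin import *
for al in (90,75):
 for tl in (0,5):
  for gx in (.44,.48,.5,.52,.55):
   for sx in (1,-1):
    a,t=np.radians([al,tl]); y=np.array([np.cos(a)*np.cos(t),np.sin(a)*np.cos(t),-np.sin(t)])
    for z in(.097,.25):
      s=ik(np.array([gx,-.262,z])+.008*y,dirR(y,(0,0,sx)),12)
      print(al,tl,gx,sx,z,[(q.round(2).tolist(),fk(q,K,True).round(2).tolist()) for q in s])
```

```text
90 0 0.44 1 0.097 [([-1.02, 1.17, 1.01, 0.82, 2.35, -2.5], [0.44, -0.62, 0.1])]
90 0 0.44 1 0.25 [([-1.02, 0.9, 1.13, 0.95, 2.44, -2.32], [0.44, -0.62, 0.25])]
90 0 0.44 -1 0.097 [([-1.02, 1.17, 1.01, 0.82, 2.35, 0.65], [0.44, -0.62, 0.1])]
90 0 0.44 -1 0.25 [([-1.02, 0.9, 1.13, 0.95, 2.44, 0.82], [0.44, -0.62, 0.25])]
90 0 0.48 1 0.097 [([-0.98, 1.22, 0.91, 0.9, 2.35, -2.41], [0.48, -0.62, 0.1])]
90 0 0.48 1 0.25 [([-0.98, 0.96, 1.03, 1.03, 2.43, -2.24], [0.48, -0.62, 0.25])]
90 0 0.48 -1 0.097 [([-0.98, 1.22, 0.91, 0.9, 2.35, 0.73], [0.48, -0.62, 0.1])]
90 0 0.48 -1 0.25 [([-0.98, 0.96, 1.03, 1.03, 2.43, 0.9], [0.48, -0.62, 0.25])]
90 0 0.5 1 0.097 [([-0.96, 1.26, 0.85, 0.94, 2.35, -2.37], [0.5, -0.62, 0.1])]
90 0 0.5 1 0.25 [([-0.96, 0.99, 0.98, 1.07, 2.42, -2.2], [0.5, -0.62, 0.25])]
90 0 0.5 -1 0.097 [([-0.96, 1.26, 0.85, 0.94, 2.35, 0.77], [0.5, -0.62, 0.1])]
90 0 0.5 -1 0.25 [([-0.96, 0.99, 0.98, 1.07, 2.42, 0.94], [0.5, -0.62, 0.25])]
90 0 0.52 1 0.097 [([-0.94, 1.29, 0.79, 0.99, 2.35, -2.33], [0.52, -0.62, 0.1])]
90 0 0.52 1 0.25 [([-0.94, 1.03, 0.92, 1.11, 2.42, -2.16], [0.
[... 4634 characters left out ...]
, 0.78, 1.25, 1.06, 2.21, 0.91], [0.41, -0.61, 0.28])]
75 5 0.52 1 0.097 [([-1.03, 1.07, 1.12, 0.99, 2.11, -2.38], [0.43, -0.61, 0.13])]
75 5 0.52 1 0.25 [([-1.03, 0.81, 1.2, 1.09, 2.2, -2.21], [0.43, -0.61, 0.28])]
75 5 0.52 -1 0.097 [([-1.03, 1.07, 1.12, 0.99, 2.11, 0.76], [0.43, -0.61, 0.13])]
75 5 0.52 -1 0.25 [([-1.03, 0.81, 1.2, 1.09, 2.2, 0.94], [0.43, -0.61, 0.28])]
75 5 0.55 1 0.097 [([-0.99, 1.11, 1.05, 1.04, 2.1, -2.33], [0.46, -0.61, 0.13])]
75 5 0.55 1 0.25 [([-0.99, 0.85, 1.14, 1.13, 2.18, -2.16], [0.46, -0.61, 0.28])]
75 5 0.55 -1 0.097 [([-0.99, 1.11, 1.05, 1.04, 2.1, 0.81], [0.46, -0.61, 0.13])]
75 5 0.55 -1 0.25 [([-0.99, 0.85, 1.14, 1.13, 2.18, 0.98], [0.46, -0.61, 0.28])]
```

```bash
python3 - <<'E'
from kin import *
for p,tl in (((.45,-.38,.30),5),((.5,-.33,.25),5),((.5,-.33,.1),5),((.5,-.33,.1),3),((.58,-.254,.1),5),((.6,-.254,.1),5),((.6,-.254,.1),3),((.58,-.254,.25),5),((.54,-.254,.22),5)):
   for sx in (-1,):
      t=np.radians(tl);y=(0,np.cos(t),-np.sin(t))
      print(p,tl,[(q.round(2).tolist(),fk(q,K,True).round(2).tolist()) for q in ik(p,dirR(y,(0,0,sx)),12)])
E
python3 -m creep '[[[0,0,0,1,7.5,0,0],[0,0,0,1,7.5,0,0],[0,0,0,1,7.5,0,0],[0,0,0,1,7.5,0,0],[0,0,0,1,6,8.5,0],[0,0,0,0,0,8.5,0],[0,0,0,0,0,8.5,0],[0,0,0,0,0,8.5,0]]]' ; python3 lg.py
```

```text
(0.45, -0.38, 0.3) 5 [([-1.09, 1.12, 0.61, 1.12, 2.6, 1.1], [0.45, -0.75, 0.33])]
(0.5, -0.33, 0.25) 5 [([-1.01, 1.13, 0.69, 1.07, 2.49, 1.02], [0.5, -0.7, 0.28])]
(0.5, -0.33, 0.1) 5 [([-1.01, 1.37, 0.57, 0.94, 2.42, 0.86], [0.5, -0.7, 0.13])]
(0.5, -0.33, 0.1) 3 [([-1.01, 1.4, 0.55, 0.98, 2.44, 0.88], [0.5, -0.7, 0.12])]
(0.58, -0.254, 0.1) 5 [([-0.88, 1.34, 0.62, 1.04, 2.31, 0.92], [0.58, -0.62, 0.13])]
(0.6, -0.254, 0.1) 5 [([-0.86, 1.4, 0.53, 1.08, 2.31, 0.98], [0.6, -0.62, 0.13])]
(0.6, -0.254, 0.1) 3 [([-0.86, 1.42, 0.51, 1.12, 2.33, 1.0], [0.6, -0.62, 0.12])]
(0.58, -0.254, 0.25) 5 [([-0.88, 1.1, 0.74, 1.15, 2.37, 1.09], [0.58, -0.62, 0.28])]
(0.54, -0.254, 0.22) 5 [([-0.92, 1.06, 0.86, 1.04, 2.36, 0.95], [0.54, -0.62, 0.25])]
t: 9.35
tool_pos: [0.484, -0.3717, 0.3891]
orientation: [-0.116, 0.558, -0.029]
force: [-0.9, -1.2, 0.2]
opening: 0.0928
q [-1.045  1.084  0.481  1.347  2.61   0.367] p [ 0.484  -0.3717  0.3891] F [-0.9 -1.2  0.2] open 0.0928 t 9.35
R [[0.848, -0.004, 0.529], [-0.058, 0.993, 0.102], [-0.526, -0.117, 0.842]] model err deg 0.0
```

```bash
python3 -m creep '[[[0,0,0,0,0,8,0],[0,0,0,0,0,8,0],[0,0,0,0,0,8,0],[0,0,0,0,0,8,0],[0,0,0,0,0,8,0],[0,0,0,0,0,8,0],[0,0,0,0,0,8,0],[0,0,0,0,0,3,0]]]' ; python3 lg.py
```

```text
t: 10.15
tool_pos: [0.4974, -0.3563, 0.4059]
orientation: [-0.134, 1.623, -0.127]
force: [-0.8, 0.1, -0.1]
opening: 0.0932
q [-1.02   1.04   0.49   1.321  2.589  1.436] p [ 0.4974 -0.3563  0.4059] F [-0.8  0.1 -0.1] open 0.0932 t 10.15
R [[-0.056, -0.009, 0.998], [-0.164, 0.986, -0.0], [-0.985, -0.164, -0.056]] model err deg 0.0
```

```bash
python3 -m creep '[[[0,0,1,0,0,-3.2,5.4],[0,4,0.5,0,0,0,0],[0,4,0.5,0,0,0,0],[0,4,0.5,0,0,0,0],[0,4,0.5,0,0,0,0],[0,4,0.5,0,0,0,0],[0,4,0.5,0,0,0,0],[0,0,0,0,0,0,0]]]' ; python3 lg.py
```

```text
t: 10.95
tool_pos: [0.5117, -0.3268, 0.1716]
orientation: [-0.114, 1.554, -0.085]
force: [-0.2, 0.1, -1.9]
opening: 0.0932
q [-0.986  1.244  0.62   0.973  2.441  0.91 ] p [ 0.5117 -0.3268  0.1716] F [-0.2  0.1 -1.9] open 0.0932 t 10.95
R [[0.015, -0.018, 1.0], [-0.127, 0.992, 0.02], [-0.992, -0.127, 0.013]] model err deg 0.0
```

```bash
python3 -m creep '[[[0,0,0,0,0,0,1.8],[0,2,0,0,0,0,1.8],[0,2,0,0,0,0,0],[0,1.5,0,0,0,0,0],[0,1,0,0,0,0,0],[0,0.5,0,0,0,0,0],[0,0.3,0,0,0,0,0],[0,0,0,0,0,0,0]]]' ; python3 lg.py; python3 -c "
from h import *
c=cam('scene');save(c,'pics/s3.png')"
```

```text
t: 11.75
tool_pos: [0.5207, -0.3354, 0.1194]
orientation: [-0.09, 1.536, -0.049]
force: [-0.3, -0.7, 0.2]
opening: 0.0929
q [-0.981  1.424  0.442  1.016  2.464  0.923] p [ 0.5207 -0.3354  0.1194] F [-0.3 -0.7  0.2] open 0.0929 t 11.75
R [[0.034, -0.025, 0.999], [-0.088, 0.996, 0.028], [-0.996, -0.089, 0.032]] model err deg 0.0
```

View pics/s3.png

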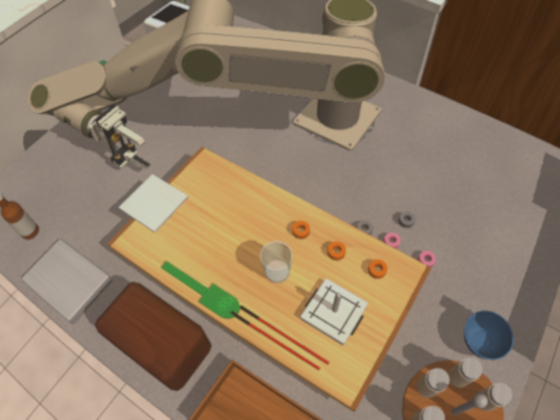

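The scene view shows the plate overhanging at (153,203) and the open gripper outside the right edge at (125,150), with nothing in the way. I'll go down and in.

```bash
python3 -m creep '[[[0,1,0,0,0,0,0.6],[0,0.8,0,0,0,0,0],[0,0.3,0,0,0,0,0],[0,0,1.5,1.6,0,0,0],[0,0,1.5,1.6,0,0,0],[0,0,1.5,1.6,0,0,0],[0,0,1,1,0,0,0],[0,0,0,0,0,0,0]]]' ; python3 lg.py
```

```text
t: 12.6
tool_pos: [0.584, -0.2763, 0.0992]
orientation: [-0.087, 1.532, -0.044]
force: [-0.1, -0.4, -0.2]
opening: 0.0927
q [-0.883  1.45   0.441  1.08   2.374  0.961] p [ 0.584  -0.2763  0.0992] F [-0.1 -0.4 -0.2] open 0.0927 t 12.6
R [[0.039, -0.026, 0.999], [-0.083, 0.996, 0.029], [-0.996, -0.084, 0.036]] model err deg 0.0
```

```bash
python3 -m creep '[[[0,0,0.8,0.8,0,0,0],[0,0,0.8,0.8,0,0,0],[0,0,0.5,0,0,0,0],[0,0,0.1,0,0,0,0],[1,0,0,0,0,0,0],[1,0,0,0,0,0,0],[1,0,0,0,0,0,0],[1,0,0,0,0,0,0]]]' 10 ; python3 lg.py
```

```text
t: 13.4
tool_pos: [0.5999, -0.2532, 0.0984]
orientation: [-0.087, 1.532, -0.045]
force: [-0.3, 0.7, -0.2]
opening: 0.0654
q [-0.852  1.425  0.486  1.087  2.338  0.956] p [ 0.5999 -0.2532  0.0984] F [-0.3  0.7 -0.2] open 0.0654 t 13.4
R [[0.039, -0.025, 0.999], [-0.084, 0.996, 0.029], [-0.996, -0.085, 0.036]] model err deg 0.0
```

Fingers are slow, so I'll keep closing.

```bash
for i in 1 2; do python3 -m creep '[[[1,0,0,0,0,0,0],[1,0,0,0,0,0,0],[1,0,0,0,0,0,0],[1,0,0,0,0,0,0],[1,0,0,0,0,0,0],[1,0,0,0,0,0,0],[1,0,0,0,0,0,0],[1,0,0,0,0,0,0]]]' 10 ; done; python3 lg.py
```

```text
t: 14.2
tool_pos: [0.5996, -0.254, 0.0979]
orientation: [-0.086, 1.533, -0.046]
force: [-0.0, -1.6, -1.7]
opening: 0.0113
t: 15.0
tool_pos: [0.5996, -0.254, 0.0975]
orientation: [-0.086, 1.533, -0.046]
force: [0.4, -1.9, -1.4]
opening: 0.011
q [-0.853  1.426  0.485  1.086  2.337  0.956] p [ 0.5996 -0.254   0.0975] F [ 0.4 -1.9 -1.4] open 0.011 t 15.0
R [[0.037, -0.024, 0.999], [-0.084, 0.996, 0.027], [-0.996, -0.085, 0.035]] model err deg 0.0
```

The 11 mm opening means the lower fingertip is on a ridge (8+3 mm). I'll ease open, back out 9 mm onto the plain rim, and re-close.

```bash
python3 -m creep '[[[0.8,0,0,0,0,0,0],[0.8,0,0,0,0,0,0],[0.8,0,-0.5,0,0,0,0],[0.8,0,-0.5,0,0,0,0.5],[0.8,0,0,0,0,0,0.5],[1,0,0,0,0,0,0],[1,0,0,0,0,0,0],[1,0,0,0,0,0,0]]]' 15 ; python3 -m creep '[[[1,0,0,0,0,0,0],[1,0,0,0,0,0,0],[1,0,0,0,0,0,0],[1,0,0,0,0,0,0],[1,0,0,0,0,0,0],[1,0,0,0,0,0,0],[1,0,0,0,0,0,0],[1,0,0,0,0,0,0]]]' 15 ;python3 lg.py
```

```text
t: 15.8
tool_pos: [0.5998, -0.2646, 0.0994]
orientation: [-0.073, 1.532, -0.031]
force: [0.1, -0.5, 0.2]
opening: 0.0087
t: 16.6
tool_pos: [0.5999, -0.2646, 0.1002]
orientation: [-0.073, 1.532, -0.031]
force: [-0.3, -1.2, 0.7]
opening: 0.0084
q [-0.861  1.474  0.409  1.125  2.367  0.999] p [ 0.5999 -0.2646  0.1002] F [-0.3 -1.2  0.7] open 0.0084 t 16.6
R [[0.039, -0.026, 0.999], [-0.066, 0.997, 0.028], [-0.997, -0.067, 0.037]] model err deg 0.0
```

```bash
python3 -m creep '[[[1,0,0,0,0,0,0],[1,0,0,0,0,0,0],[1,-0.5,0,0,0,0,0],[1,-0.5,0,0,0,0,0],[1,-1,0,0,0,0,0],[1,-1.5,0,0,0,0,0],[1,-1.5,0,0,0,0,0],[1,0,0,0,0,0,0]]]' 60 ; python3 -m creep '[[[1,-1.5,0,0,0,0,0],[1,-2,0,0,0,0,0],[1,-2,0,-1,0,0,0],[1,-2,0,-1,0,0,0],[1,-2,0,-1,0,0,0],[1,-1,0,-1,0,0,0],[1,0,0,-1,0,0,0],[1,0,0,0,0,0,0]]]' ;python3 lg.py; python3 -c "
from h import *
c=cam('scene');cv2.imwrite('pics/s4.png',cv2.resize(c['frame'][60:280,60:340],None,fx=2,fy=2)[:,:,::-1])"
```

```text
t: 17.4
tool_pos: [0.598, -0.2602, 0.1506]
orientation: [-0.074, 1.537, -0.033]
force: [0.7, -0.0, -3.5]
opening: 0.0074
t: 18.2
tool_pos: [0.5428, -0.2526, 0.2535]
orientation: [-0.074, 1.544, -0.035]
force: [-0.1, 0.3, -4.0]
opening: 0.0077
q [-0.904  1.039  0.84   1.095  2.404  0.989] p [ 0.5428 -0.2526  0.2535] F [-0.1  0.3 -4. ] open 0.0077 t 18.2
R [[0.027, -0.024, 0.999], [-0.069, 0.997, 0.026], [-0.997, -0.07, 0.025]] model err deg 0.0
```

View pics/s4.png

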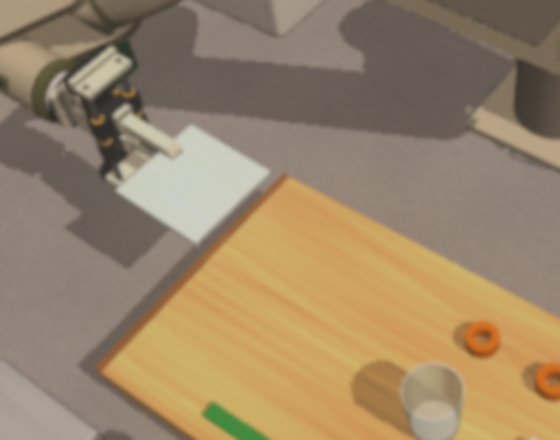

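The plate is held level by its rim (upper left, over the worktop), with the board edge below. The force of about 4 N matches its weight. Now I'll roll it.

```bash
for i in 1 2; do python3 -m creep '[[[1,0,0,0,0,-3,0],[1,0,0,0,0,-6,0],[1,0,0,0,0,-7,0],[1,0,0,0,0,-7,0],[1,0,0,0,0,-7,0],[1,0,0,0,0,-7,0],[1,0,0,0,0,-7,0],[1,0,0,0,0,-6,0]]]'; done ;python3 lg.py
```

```text
t: 19.05
tool_pos: [0.5477, -0.2503, 0.2474]
orientation: [-0.072, 0.645, 0.001]
force: [0.5, 0.5, -4.9]
opening: 0.0073
t: 19.85
tool_pos: [0.5524, -0.2475, 0.2401]
orientation: [-0.059, -0.259, 0.031]
force: [0.2, -0.0, -3.8]
opening: 0.0074
q [-0.891  1.069  0.822  1.102  2.391 -0.816] p [ 0.5524 -0.2475  0.2401] F [ 0.2 -0.  -3.8] open 0.0074 t 19.85
R [[0.966, -0.023, -0.256], [0.039, 0.998, 0.054], [0.255, -0.062, 0.965]] model err deg 0.0
```

```bash
python3 -m creep '[[[1,0,0,0,0,-3,0],[1,0,0,0,0,-6,0],[1,0,0,0,0,-7,0],[1,0,0,0,0,-7,0],[1,0,0,0,0,-7,0],[1,0,0,0,0,-7,0],[1,0,0,0,0,-7,0],[1,0,0,0,0,-6,0]]]'; python3 -m creep '[[[1,0,0,0,0,-5,0],[1,0,0,0,0,-6,0],[1,0,0,0,0,-6,0],[1,0,0,0,0,-4,0],[1,0,0,0,0,-3,0],[1,0,0,0,0,-0.5,0],[1,0,0,0,0,0,0],[1,0,0,0,0,0,0]]]';python3 lg.py
python3 - <<'E'
from h import *
c=cam('scene');cv2.imwrite('pics/s5.png',cv2.resize(c['frame'][60:280,60:340],None,fx=2,fy=2)[:,:,::-1])
P=cloud(c);s=readout.read_state();p=s["tool_pos"]
m=(abs(P[...,2]-p[2])<.04)&(P[...,1]>p[1]+.03)&(P[...,1]<p[1]+.14)&(abs(P[...,0]-p[0])<.1)&(c["depth"]>0)
q=P[m]; A=np.c_[q[:,:2],np.ones(len(q))]; k=np.linalg.lstsq(A,q[:,2],rcond=None)[0]; print("plane slope deg x,y",np.degrees(k[:2]),q.min(0),q.max(0),len(q))
E
```

```text
t: 20.65
tool_pos: [0.5571, -0.2445, 0.2329]
orientation: [-0.037, -1.163, 0.055]
force: [0.1, 0.1, -3.4]
opening: 0.0075
t: 21.45
tool_pos: [0.561, -0.2418, 0.2265]
orientation: [-0.022, -1.605, 0.062]
force: [-0.4, 0.2, -3.4]
opening: 0.0075
q [-0.879  1.1    0.805  1.109  2.379 -2.165] p [ 0.561  -0.2418  0.2265] F [-0.4  0.2 -3.4] open 0.0075 t 21.45
R [[-0.035, -0.024, -0.999], [0.053, 0.998, -0.026], [0.998, -0.054, -0.034]] model err deg 0.0
plane slope deg x,y [ 2.04001403 -4.16447635] [ 0.47224611 -0.21180969  0.21011853] [ 0.60927293 -0.1208936   0.2332789 ] 1611
```

View pics/s5.png

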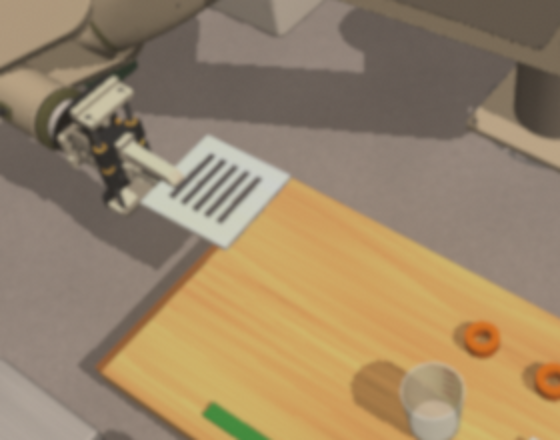

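The plate is now ridged face up: five dark ridges are visible at (215,188) and the rim is held level. Lowering it.

```bash
python3 -m creep '[[[1,0,-0.3,0,0,2,0],[1,-1.5,0,0,0,0,0],[1,-2,0,0,0,0,0],[1,-2,0,0,0,0,0],[1,-2,0,0,0,0,0],[1,-1.5,0,0,0,0,0],[1,-1,0,0,0,0,0],[1,0,0,0,0,0,0]]]';python3 lg.py
```

```text
t: 22.3
tool_pos: [0.5609, -0.2495, 0.117]
orientation: [-0.024, -1.569, 0.06]
force: [-1.1, -0.9, -4.2]
opening: 0.0076
q [-0.885  1.3    0.688  1.031  2.344 -2.235] p [ 0.5609 -0.2495  0.117 ] F [-1.1 -0.9 -4.2] open 0.0076 t 22.3
R [[0.001, -0.023, -1.0], [0.054, 0.998, -0.023], [0.999, -0.054, 0.002]] model err deg 0.0
```

```bash
python3 -m creep '[[[1,-0.7,0,0,0,0,0],[1,-0.3,0,0,0,0,0],[1,-0.2,0,0,0,0,0],[1,-0.2,0,0,0,0,-0.5],[1,-0.1,0,0,0,0,-0.5],[1,-0.1,0,0,0,0,-0.5],[1,0,0,0,0,0,0],[1,0,0,0,0,0,0]]]';python3 lg.py
```

```text
t: 23.1
tool_pos: [0.5616, -0.2512, 0.1022]
orientation: [-0.004, -1.572, 0.04]
force: [-0.3, 0.7, -4.1]
opening: 0.0076
q [-0.886  1.354  0.643  1.05   2.355 -2.232] p [ 0.5616 -0.2512  0.1022] F [-0.3  0.7 -4.1] open 0.0076 t 23.1
R [[-0.002, -0.023, -1.0], [0.028, 0.999, -0.023], [1.0, -0.028, -0.001]] model err deg 0.0
```

```bash
python3 -m creep '[[[1,-0.2,0,0,0,0,0],[1,-0.2,0,0,0,0,0],[1,-0.1,0,0,0,0,0],[1,-0.1,0,0,0,0,0],[1,0,0,0,0,0,0],[1,0,0,0,0,0,0],[1,0,0,0,0,0,0],[1,0,0,0,0,0,0]]]';python3 lg.py
```

```text
t: 23.9
tool_pos: [0.5618, -0.2515, 0.0979]
orientation: [-0.002, -1.575, 0.041]
force: [-0.6, 0.7, -1.8]
opening: 0.0075
q [-0.886  1.366  0.632  1.05   2.356 -2.236] p [ 0.5618 -0.2515  0.0979] F [-0.6  0.7 -1.8] open 0.0075 t 23.9
R [[-0.005, -0.024, -1.0], [0.027, 0.999, -0.025], [1.0, -0.027, -0.004]] model err deg 0.0
```

```bash
python3 -m creep '[[[1,-0.1,0,0,0,0,0],[1,0,0,0,0,0,0],[0.9,0,0,0,0,0,0],[0.88,0,0,0,0,0,0],[0.85,0,0,0,0,0,0],[0.8,0,0,0,0,0,0],[0.75,0,0,0,0,0,0],[0.7,0,0,0,0,0,0]]]' 20;python3 lg.py;  python3 -m creep '[[[0.6,0,0,0,0,0,0],[0.6,0,-1,0,0,0,0],[0.6,0,-1.5,0,0,0,0],[0.6,0,-1.5,0.5,0,0,0],[0.6,0,-1.5,1,0,0,0],[0.6,0,-1,1,0,0,0],[0.6,0,0,0,0,0,0],[0.6,0,0,0,0,0,0]]]';python3 lg.py
python3 - <<'E'
from plate import *
for n in("scene","top"):
    c=cam(n); print(plate(c,.098)); save(c,f"pics/{n}6.png"); P=cloud(c)
    r=(P[...,0]>.48)&(P[...,0]<.6)&(P[...,1]>-.25)&(P[...,1]<-.14)
    q=P[r]; k=np.linalg.lstsq(np.c_[q[:,:2],np.ones(len(q))],q[:,2],rcond=None)[0]; print(np.degrees(k[:2]),np.median(q[:,2]))
E
```

```text
t: 24.7
tool_pos: [0.5617, -0.2519, 0.0971]
orientation: [-0.003, -1.576, 0.041]
force: [-0.4, -0.1, 0.1]
opening: 0.0259
q [-0.886  1.368  0.63   1.049  2.356 -2.236] p [ 0.5617 -0.2519  0.0971] F [-0.4 -0.1  0.1] open 0.0259 t 24.7
R [[-0.005, -0.024, -1.0], [0.028, 0.999, -0.025], [1.0, -0.028, -0.005]] model err deg 0.0
t: 25.5
tool_pos: [0.5376, -0.319, 0.0996]
orientation: [-0.001, -1.576, 0.042]
force: [-0.2, -0.2, 0.1]
opening: 0.037
q [-0.955  1.511  0.376  1.097  2.467 -2.138] p [ 0.5376 -0.319   0.0996] F [-0.2 -0.2  0.1] open 0.037 t 25.5
R [[-0.006, -0.026, -1.0], [0.028, 0.999, -0.026], [1.0, -0.028, -0.005]] model err deg 0.0
(((0.5441156625747681, -0.1989540308713913), (0.13350924849510193, 0.1329793632030487), 3.3978676795959473), array([ 0.4761202 , -0.26815772], dtype=float32), array([ 0.6142558 , -0.12959436], dtype=float32))
[-0.01463329 -0.52441617] 0.09793649623220413
(((0.5402628779411316, -0.19869378209114075), (0.13334700465202332, 0.13238582015037537), 3.5450096130371094), array([ 0.4710553 , -0.26853642], dtype=float32), array([ 0.6079759 , -0.12999876], dtype=float32))
[ 0.01960065 -0.18567235] 0.09798413774772885
```

The plate is down flat, ridged face up: top at z 0.098, tilt under 0.6°, centre (0.542,-0.199). Next I'll raise the tool, turn it vertical, and push the plate fully onto the board.

```bash
python3 -m creep '[[[0,4,0,0,0,0,0],[0,4,0,0,0,0,0],[0,4,0,0,0,0,0],[0,4,0,0,0,0,0],[0,3,0,0,0,0,0],[0,0,0,0,0,8,0],[0,0,0,0,0,8,0],[0,0,0,0,0,8,0]]]' 20; python3 -m creep '[[[0,0,0,0,0,8.5,0],[0,0,0,0,0,8.5,0],[0,0,0,0,0,8.5,0],[0,0,0,0,0,8.5,0],[0,0,0,0,0,8.5,0],[0,0,0,0,0,8.5,0],[0,0,0,0,0,8.5,0],[0,0,0,0,0,8.5,0]]]' ;python3 lg.py;  python3 -m creep '[[[0,0,0,0,-8.5,0,0],[0,0,0,0,-8.5,0,0],[0,0,0,0,-8.5,0,0],[0,0,0,0,-8.5,0,0],[0,0,0,0,-8.5,0,0],[0,0,0,0,-8.5,0,0],[0,0,0,0,-8.5,0,0],[0,0,0,0,-8.5,0,0]]]';python3 lg.py
```

```text
t: 26.4
tool_pos: [0.5398, -0.3058, 0.2932]
orientation: [0.003, -1.139, 0.04]
force: [1.0, 0.4, 0.3]
opening: 0.0917
t: 27.2
tool_pos: [0.5434, -0.2983, 0.2952]
orientation: [-0.019, 0.063, 0.041]
force: [0.5, 0.4, -0.3]
opening: 0.093
q [-0.931  1.144  0.624  1.262  2.509 -0.302] p [ 0.5434 -0.2983  0.2952] F [ 0.5  0.4 -0.3] open 0.093 t 27.2
R [[0.997, -0.042, 0.062], [0.041, 0.999, 0.02], [-0.063, -0.018, 0.998]] model err deg 0.0
t: 28.0
tool_pos: [0.543, -0.2964, 0.2883]
orientation: [-1.211, 0.041, 0.088]
force: [0.7, -0.4, -0.4]
opening: 0.0933
q [-0.707  0.44   1.06   0.224  1.94  -0.689] p [ 0.543  -0.2964  0.2883] F [ 0.7 -0.4 -0.4] open 0.0933 t 28.0
R [[0.996, -0.089, -0.016], [0.046, 0.349, 0.936], [-0.078, -0.933, 0.352]] model err deg 0.0
```

```bash
cat > need.py <<'E'
# need.py x y z az : tool-frame shift (cm) and turn (deg) to reach TCP x y z, pointing down, jaw azimuth az deg
from kin import *
import sys
x,y,z,az=map(float,sys.argv[1:5]); a=np.radians(az)
T=dirR((0,0,-1),(np.cos(a),np.sin(a),0)); s=readout.read_state(); M=Ro.from_rotvec(s["orientation"])
d=np.array([x,y,z])-s["tool_pos"]
print("now",np.round(s["tool_pos"],4),"q6",round(s["q"][5],2),"open",round(s["opening"],4),"F",np.round(s["force"],1))
print("turn deg",np.degrees((M.inv()*T).as_rotvec()).round(1),"shift cm now-axes",(100*M.inv().apply(d)).round(2),"after-turn axes",(100*T.inv().apply(d)).round(2))
E
python3 -m creep '[[[0,0,0,0,-8,0,0],[0,0,0,0,-8,0,0],[0,0,0,0,-5,0,0],[0,0,0,0,0,0,0],[0,0,0,0,0,0,0],[0,0,0,0,0,0,0],[0,0,0,0,0,0,0],[0,0,0,0,0,0,0]]]' >/dev/null; python3 need.py .542 -.30 .1045 0
```

```text
now [ 0.5449 -0.2908  0.2938] q6 -0.6 open 0.0934 F [-0.  -0.3 -0.3]
turn deg [ 1.4  3.4 -3.9] shift cm now-axes [ 0.96 18.92 -0.48] after-turn axes [-0.29 18.93 -0.92]
```

```bash
python3 -m creep '[[[0,-0.3,0,-1,1.4,3.4,-3.9],[0,0,4,0,0,0,0],[0,0,4,0,0,0,0],[0,0,4,0,0,0,0],[0,0,3,0,0,0,0],[0,0,2,0,0,0,0],[0,0,0.9,0,0,0,0],[0,0,0,0,0,0,0]]]' >/dev/null; python3 need.py .542 -.215 .1045 0
```

```text
now [ 0.5403 -0.3078  0.1058] q6 -0.59 open 0.0931 F [-0.   0.3 -0. ]
turn deg [-0.4 -0.9 -0. ] shift cm now-axes [0.03 0.2  9.28] after-turn axes [0.17 0.13 9.28]
```

```bash
python3 -m creep '[[[0,0,0.1,1.5,-0.4,-0.9,0],[0,0,0,1.5,0,0,0],[0,0,0,1,0,0,0],[0,0,0,1,0,0,0],[0,0,0,1,0,0,0],[0,0,0,1,0,0,0],[0,0,0,1,0,0,0],[0,0,0,0.9,0,0,0]]]'; python3 need.py .542 -.205 .1045 0
```

```text
t: 30.4
tool_pos: [0.5439, -0.213, 0.1114]
orientation: [-1.575, -0.007, -0.005]
force: [1.1, 0.5, -0.8]
opening: 0.093
now [ 0.5439 -0.213   0.1114] q6 -0.46 open 0.093 F [ 1.1  0.5 -0.8]
turn deg [0.2 0.1 0.5] shift cm now-axes [-0.19  0.68  0.8 ] after-turn axes [-0.19  0.69  0.8 ]
```

Run:
```python
from plate import *
for n in("scene","top"):
    c=cam(n); print(plate(c,.098)); save(c,f"pics/{n}7.png")
```

```text
(((0.5488904714584351, -0.18004953861236572), (0.13343247771263123, 0.13082915544509888), 89.71985626220703), array([ 0.48344836, -0.24706449], dtype=float32), array([ 0.6143413 , -0.11317317], dtype=float32))
(((0.5447276830673218, -0.16067606210708618), (0.09470184892416, 0.13330194354057312), 89.23590850830078), array([ 0.47842422, -0.20827574], dtype=float32), array([ 0.6119259, -0.1129043], dtype=float32))
```

```bash
python3 -c "
import cv2
a=cv2.imread('pics/scene7.png')[100:280,80:320]; cv2.imwrite('pics/s7.png',cv2.resize(a,None,fx=2.5,fy=2.5))"
```

```text
(no output)
```

View pics/s7.png

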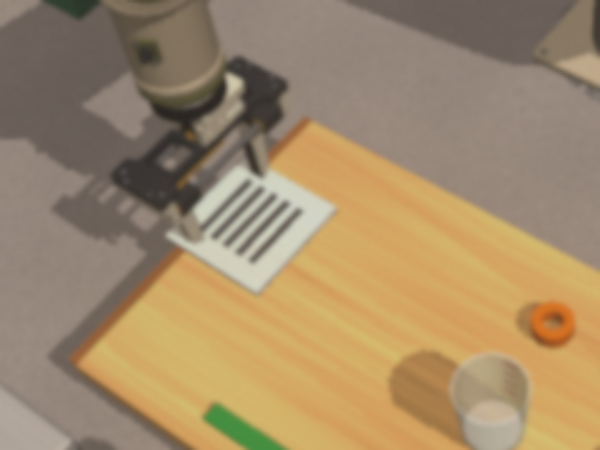

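The fingertips rode up over the plate's rim after pushing it square to y≈-0.180. I'll lift, back off, go lower, and push again with height checks.

```bash
python3 -m creep '[[[0,0,-1,0,0.2,0,0.5],[0,0,0,-2,0,0,0],[0,0,0,-2,0,0,0],[0,0,0,-2,0,0,0],[0,0,0,-1,0,0,0],[0,0,0.5,0,0,0,0],[0,0,0,0,0,0,0],[0,0,0,0,0,0,0]]]'; python3 need.py .544 -.265 .1035 0
```

```text
t: 31.3
tool_pos: [0.544, -0.2882, 0.1185]
orientation: [-1.571, 0.002, 0.001]
force: [-0.6, 0.3, 0.3]
opening: 0.0932
now [ 0.544  -0.2882  0.1185] q6 -0.57 open 0.0932 F [-0.6  0.3  0.3]
turn deg [ 0.  -0.  -0.1] shift cm now-axes [0.01 1.5  2.32] after-turn axes [0.   1.5  2.32]
```

```bash
python3 -m creep '[[[0,0,0.9,0,0,0,0],[0,0,0.4,0,0,0,0],[0,0,0.2,0,0,0,0],[0,0,0,0.8,0,0,0],[0,0,0,0.8,0,0,0],[0,0,0,0.5,0,0,0],[0,0,0,0,0,0,0],[0,0,0,0,0,0,0]]]'; python3 need.py .544 -.205 .104 0
```

```text
t: 32.1
tool_pos: [0.544, -0.2619, 0.1018]
orientation: [-1.57, -0.0, 0.005]
force: [0.0, 0.2, -0.2]
opening: 0.0928
now [ 0.544  -0.2619  0.1018] q6 -0.54 open 0.0928 F [ 0.   0.2 -0.2]
turn deg [-0.1  0.2 -0.2] shift cm now-axes [ 0.01 -0.22  5.69] after-turn axes [-0.   -0.22  5.69]
```

```bash
python3 -m creep '[[[0,0,-0.2,0,0,0,0],[0,0,0,0.7,0,0,0],[0,0,0,0.7,0,0,0],[0,0,0,0.7,0,0,0],[0,0,0,0.7,0,0,0],[0,0,0,0,0,0,0],[0,0,0,0,0,0,0],[0,0,0,0,0,0,0]]]'; python3 need.py .544 -.205 .104 0
```

```text
t: 32.9
tool_pos: [0.5442, -0.2325, 0.1047]
orientation: [-1.572, -0.001, 0.004]
force: [0.1, -2.2, -0.3]
opening: 0.0931
now [ 0.5442 -0.2325  0.1047] q6 -0.49 open 0.0931 F [ 0.1 -2.2 -0.3]
turn deg [ 0.   0.2 -0.1] shift cm now-axes [-0.01  0.06  2.75] after-turn axes [-0.02  0.07  2.75]
```

```bash
python3 -m creep '[[[0,0,0.1,0.6,0,0,0],[0,0,0,0.6,0,0,0],[0,0,0,0.6,0,0,0],[0,0,0,0.6,0,0,0],[0,0,0,0.6,0,0,0],[0,0,0,0.4,0,0,0],[0,0,0,0,0,0,0],[0,0,0,-1,0,0,0]]]';python3 -m creep '[[[0,0,0,-1,0,0,0],[0,0,-3,-1,0,0,0],[0,0,-4,0,0,0,0],[0,0,-4,0,0,0,0],[0,0,-4,0,0,0,0],[0,0,0,5,0,0,0],[0,0,0,5,0,0,0],[0,0,0,5,0,0,0]]]'
python3 - <<'E'
from plate import *
for n in("scene","top"):
    c=cam(n); print(plate(c,.098)); save(c,f"pics/{n}8.png")
    for r in rings(c):
        w=onz(c,[r[:2]],0.1)[0]
        if .38<w[0]<.78: print(np.round(r,1),w.round(4))
E
python3 need.py .479 .1545 .20 0
```

```text
t: 33.7
tool_pos: [0.5446, -0.2071, 0.1046]
orientation: [-1.574, -0.002, 0.003]
force: [-1.0, 0.3, -0.4]
opening: 0.0929
t: 34.5
tool_pos: [0.5434, -0.0862, 0.2589]
orientation: [-1.57, 0.012, -0.006]
force: [0.6, 0.7, -0.3]
opening: 0.0929
(((0.5481792688369751, -0.12320643663406372), (0.13026048243045807, 0.1315539926290512), 0.23969629406929016), array([ 0.48286396, -0.18902759], dtype=float32), array([ 0.61343473, -0.05753862], dtype=float32))
[284.  346.   41.3 131.5] [0.7449 0.2788 0.1   ]
[293.  340.   41.3 127.5] [0.7235 0.2878 0.1   ]
[367.8 257.1   9.4 247.5] [0.4605 0.3294 0.1   ]
[336.  250.    9.5 247.5] [0.4849 0.2565 0.1   ]
[300.5 229.2   9.1 232.5] [0.4823 0.1546 0.1   ]
(((0.5235689878463745, -0.14724786579608917), (0.08838733285665512, 0.09081393480300903), 88.80975341796875), array([ 0.47766057, -0.19126803], dtype=float32), array([ 0.5683906 , -0.10212052], dtype=float32))
[195.4 221.9   8.6 186.5] [0.4605 0.3293 0.1   ]
[271.8 211.8   8.3 183. ] [0.48   0.1554 0.1   ]
[227.5 211.    8.4  71.5] [0.4839 0.256  0.1   ]
now [ 0.5434 -0.0817  0.2584] q6 -0.24 open 0.0932 F [-0.  -0.4  0.4]
turn deg [-0.2 -0.3 -0.3] shift cm now-axes [-6.51  5.95 23.58] after-turn axes [-6.44  5.84 23.62]
```

The plate is fully on the board at (0.547,-0.123), with its lowest corner at y≈-0.19 and the edge at -0.231. One ring has been knocked to (0.461,0.329); the other two haven't moved. I'll measure the shaft with the wrist camera.

```bash
python3 -m creep '[[[0,1,-0.5,4,0,0,0],[0,1,0,4,0,0,0],[0,1,0,4,0,0,0],[0,1,0,4,0,0,0],[0,1,0,4,0,0,0],[0,1,0,4,0,0,0],[0,1,0,4,0,0,0],[0,0.5,0,4,0,0,0]]]'; python3 -m creep '[[[0,0,0,1,0,0,0],[0,0,0,0,0,0,0],[0,0,0,0,0,0,0],[0,0,0,0,0,0,0],[0,0,0,0,0,0,0],[0,0,0,0,0,0,0],[0,0,0,0,0,0,0],[0,0,0,0,0,0,0]]]' >/dev/null; python3 need.py .619 .328 .28 0
python3 - <<'E'
from meas import *
c=cam("wrist"); save(c,"pics/w9.png"); P=cloud(c); z=P[...,2]; ok=c["depth"]>0
r=ok&(abs(P[...,0]-.619)<.04)&(abs(P[...,1]-.328)<.04)
for lo,hi in((.12,.14),(.14,.16),(.16,.18),(.18,.19),(.19,.21)):
    q=P[r&(z>lo)&(z<hi)]
    if len(q): print(lo,len(q),q.min(0).round(4),q.max(0).round(4),q.mean(0).round(4))
for k in rings(c,amin=150): print(np.round(k,1),onz(c,[k[:2]],.11).round(4))
m=ok&(z>.105)&(z<.114)&(abs(P[...,0]-.619)<.08)&(abs(P[...,1]-.328)<.08); q=P[m]
print("mould",len(q),q.min(0),q.max(0))
E
```

```text
t: 35.4
tool_pos: [0.6263, 0.2363, 0.2624]
orientation: [-1.569, 0.017, -0.007]
force: [0.6, 0.0, 0.2]
opening: 0.0932
now [0.6284 0.2422 0.2606] q6 0.31 open 0.0929 F [-0.9 -1.   0. ]
turn deg [-0.  -1.  -0.5] shift cm now-axes [-1.1  -1.93  8.56] after-turn axes [-0.94 -1.94  8.58]
0.12 16 [0.6147 0.3214 0.1212] [0.6248 0.3301 0.1382] [0.6215 0.3238 0.1301]
0.14 27 [0.6154 0.3214 0.1409] [0.6252 0.3307 0.1599] [0.6218 0.3238 0.1503]
0.16 28 [0.6149 0.3213 0.161 ] [0.6251 0.3311 0.1797] [0.6216 0.3238 0.171 ]
0.18 23 [0.6116 0.3214 0.1807] [0.6252 0.3341 0.19  ] [0.6207 0.324  0.1858]
0.19 395 [0.6118 0.3216 0.19  ] [0.6249 0.3347 0.1981] [0.6185 0.3281 0.1943]
[130.  276.   19.8 201.5] [[0.4769 0.1702 0.11  ]]
[509.  229.5  50.  152.5] [[0.8361 0.2129 0.11  ]]
[ 128.6  184.7   25.7 1739. ] [[0.4873 0.26   0.11  ]]
[  88.6  103.4   27.6 2021.5] [[0.4622 0.3306 0.11  ]]
[  513.3   108.5   117.7 16057. ] [[0.8236 0.3205 0.11  ]]
mould 16766 [0.56297154 0.27316745 0.10728253] [0.67333444 0.38339154 0.11345629]
```

View pics/w9.png

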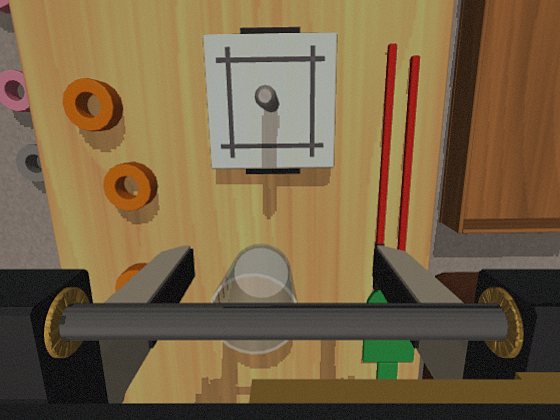

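The wrist view shows the shaft top at (266,97) in the mould's centre. The rings are at (92,104), (130,186) and, partly hidden, (133,277). Wrist depth gives the shaft at (0.618,0.328), matching the mould's centre.

```bash
cat > rtop.py <<'E'
from meas import *
import sys
zt=float(sys.argv[1]) if len(sys.argv)>1 else .11
c=cam("wrist"); P=cloud(c); hsv=cv2.cvtColor(c["frame"],cv2.COLOR_RGB2HSV)
m=(cv2.inRange(hsv,(3,150,90),(16,255,255))>0)&(abs(P[...,2]-zt)<.004)
n,l,st,_=cv2.connectedComponentsWithStats(m.astype(np.uint8))
for i in range(1,n):
    if st[i,4]>150:
        q=P[l==i]; print(st[i].tolist(),"mid",((q.min(0)+q.max(0))/2).round(4),"size",np.ptp(q,axis=0).round(4))
E
python3 rtop.py; python3 -m creep '[[[0,-4,0,0,0,-1,0],[0,-4,0,0,0,0,0],[0,-4,0,0,0,0,0],[0,-1.5,0,0,0,0,0],[0,0,0,0,0,0,0],[0,0,0,0,0,0,0],[0,0,0,0,0,0,0],[0,0,0,0,0,0,0]]]'; python3 rtop.py;python3 need.py .486 .258 .109 0
```

```text
[62, 78, 52, 53, 1634] mid [0.4609 0.3299 0.1094] size [0.0437 0.0427 0.0069]
[103, 163, 48, 48, 1403] mid [0.4849 0.2578 0.1093] size [0.0443 0.0435 0.0066]
[115, 267, 26, 25, 240] mid [0.4736 0.1663 0.1095] size [0.027  0.0237 0.0066]
t: 37.1
tool_pos: [0.4903, 0.2429, 0.2579]
orientation: [-1.571, 0.009, 0.011]
force: [-0.9, -0.3, 0.3]
opening: 0.0925
[226, 74, 51, 54, 1622] mid [0.4611 0.3303 0.1095] size [0.0424 0.0426 0.0056]
[256, 161, 48, 48, 1392] mid [0.4851 0.2584 0.1095] size [0.0424 0.043  0.0067]
[254, 267, 45, 36, 1011] mid [0.4817 0.1601 0.1094] size [0.0429 0.0362 0.0068]
now [0.4903 0.2428 0.2578] q6 0.36 open 0.0927 F [-0.1  0.   0.8]
turn deg [ 0.   0.1 -0.8] shift cm now-axes [-0.23 14.88  1.52] after-turn axes [-0.43 14.88  1.52]
```

```bash
python3 -m creep '[[[0,-0.5,3,1.5,0,0,-0.8],[0,0,3,0,0,0,0],[0,0,3,0,0,0,0],[0,0,2,0,0,0,0],[0,0,1.5,0,0,0,0],[0,0,0.5,0,0,0,0],[0,0,0,0,0,0,0],[0,0,0,0,0,0,0]]]'; python3 need.py .485 .258 .109 0
```

```text
t: 37.95
tool_pos: [0.4902, 0.2579, 0.1239]
orientation: [-1.571, -0.001, -0.005]
force: [-0.9, 0.0, -1.0]
opening: 0.0933
now [0.4902 0.2579 0.1239] q6 0.4 open 0.0933 F [-0.9  0.  -1. ]
turn deg [ 0.  -0.1  0.2] shift cm now-axes [-0.53  1.48  0.01] after-turn axes [-0.52  1.49  0.01]
```

```bash
python3 -m creep '[[[0,-0.5,1,0,0,0,0],[0,0,0.4,0,0,0,0],[0,0,0,0,0,0,0],[1,0,0,0,0,0,0],[1,0,0,0,0,0,0],[1,0,0,0,0,0,0],[1,0,0,0,0,0,0],[1,0,0,0,0,0,0]]]' 15; python3 -m creep '[[[1,0,0,0,0,0,0],[1,0,0,0,0,0,0],[1,0,0,0,0,0,0],[1,0,0,0,0,0,0],[1,0,0,0,0,0,0],[1,0,0,0,0,0,0],[1,0,-1,0,0,0,0],[1,0,-3,0,0,0,0]]]' ;python3 need.py .6183 .328 .235 0
```

```text
t: 38.75
tool_pos: [0.4873, 0.2589, 0.1127]
orientation: [-1.568, -0.005, -0.009]
force: [-0.2, 0.4, -0.4]
opening: 0.0573
t: 39.55
tool_pos: [0.4839, 0.2575, 0.1492]
orientation: [-1.572, 0.001, -0.003]
force: [0.6, 0.1, -0.8]
opening: 0.0436
now [0.4839 0.2575 0.1492] q6 0.4 open 0.0436 F [ 0.6  0.1 -0.8]
turn deg [ 0.1 -0.2  0.1] shift cm now-axes [13.43 -8.58  7.08] after-turn axes [13.44 -8.58  7.05]
```

```bash
python3 -m creep '[[[1,0,-3,0,0,0,0],[1,0,-3,0,0,0,0],[1,1,-2.5,0.5,0,0,0],[1,3,0,1.5,0,0,0],[1,3,0,1.5,0,0,0],[1,3,0,1.5,0,0,0],[1,3,0,1.5,0,0,0],[1,0,0,0,0,0,0]]]' ;python3 need.py .6183 .328 .235 0;  python3 -m creep '[[[1,0,0,0,0,0,0],[1,0,0,0,0,0,0],[1,0,0,0,0,0,0],[1,0,0,0,0,0,0],[1,0,0,0,0,0,0],[1,0,0,0,0,0,0],[1,0,0,0,0,0,0],[1,0,0,0,0,0,0]]]' >/dev/null;python3 need.py .6183 .328 .235 0; python3 rtop.py .24
```

```text
t: 40.35
tool_pos: [0.6201, 0.3252, 0.2503]
orientation: [-1.567, -0.007, -0.011]
force: [-0.4, 0.5, -1.3]
opening: 0.0438
now [0.6201 0.3252 0.2503] q6 0.41 open 0.0438 F [-0.4  0.5 -1.3]
turn deg [-0.2 -0.2  0.7] shift cm now-axes [-0.2   1.53  0.27] after-turn axes [-0.18  1.53  0.28]
now [0.6182 0.3244 0.2542] q6 0.41 open 0.0438 F [-0.2 -0.7 -0.3]
turn deg [-0.3 -0.2  0.8] shift cm now-axes [-0.02  1.92  0.35] after-turn axes [0.01 1.92 0.36]
[247, 219, 70, 24, 261] mid [0.6177 0.3402 0.24  ] size [0.0357 0.0111 0.0079]
[266, 268, 37, 14, 217] mid [0.619  0.3165 0.24  ] size [0.019  0.0076 0.008 ]
```

```bash
python3 -m creep '[[[1,0,0,0.4,0,0,0.8],[1,0,0,0,0,0,0],[1,0,1.5,0,0,0,0],[1,0,1.5,0,0,0,0],[1,0,1.5,0,0,0,0],[1,0,1.5,0,0,0,0],[1,0,0,0,0,0,0],[1,0,0,0,0,0,0]]]' ;python3 need.py .6183 .328 .137 0
```

```text
t: 42.0
tool_pos: [0.6166, 0.3285, 0.1851]
orientation: [-1.568, 0.007, 0.003]
force: [-0.9, -0.8, 0.4]
opening: 0.0439
now [0.6166 0.3285 0.1851] q6 0.42 open 0.0439 F [-0.9 -0.8  0.4]
turn deg [-0.1 -0.1 -0.3] shift cm now-axes [ 0.2   4.8  -0.06] after-turn axes [ 0.17  4.81 -0.05]
```

```bash
python3 -m creep '[[[1,0.2,1,0,0,0,0],[1,0,1.5,0,0,0,0],[1,0,1.2,0,0,0,0],[1,0,0.5,0,0,0,0],[1,0,0,0,0,0,0],[1,0,0,0,0,0,0],[0.6,0,0,0,0,0,0],[0.4,0,0,0,0,0,0]]]' ;python3 need.py .6183 .328 .137 0;python3 -m creep '[[[0,0,0,0,0,0,0],[0,0,0,0,0,0,0],[0,0,0,0,0,0,0],[0,0,-1,0,0,0,0],[0,0,-3,0,0,0,0],[0,0,-4,0,0,0,0],[0,0,-4,0,0,0,0],[0,0,0,0,0,0,0]]]'; python3 need.py .461 .330 .109 0; python3 -c "
from meas import *
for n in('scene','top'):
    c=cam(n); 
    print(n,[(np.round(r,1).tolist(),onz(c,[r[:2]],.12)[0].round(4).tolist()) for r in rings(c,amin=30) if .38<onz(c,[r[:2]],.1)[0][0]<.72])"
```

```text
t: 42.8
tool_pos: [0.6194, 0.3289, 0.1409]
orientation: [-1.568, 0.005, 0.001]
force: [0.1, 0.9, 0.2]
opening: 0.0476
now [0.6194 0.3289 0.1409] q6 0.41 open 0.0476 F [0.1 0.9 0.2]
turn deg [-0.2 -0.2 -0.2] shift cm now-axes [-0.1   0.39 -0.09] after-turn axes [-0.11  0.39 -0.09]
t: 43.6
tool_pos: [0.6194, 0.3283, 0.2683]
orientation: [-1.567, 0.005, 0.001]
force: [1.6, 0.4, 0.2]
opening: 0.0928
now [0.6194 0.3283 0.2683] q6 0.41 open 0.0928 F [1.6 0.4 0.2]
turn deg [-0.2 -0.1 -0.2] shift cm now-axes [-15.78  15.98   0.08] after-turn axes [-15.84  15.93   0.17]
scene [([334.4, 309.5, 8.6, 62.0], [0.6233, 0.3297, 0.12]), ([370.5, 258.5, 8.7, 74.0], [0.471, 0.3384, 0.12]), ([300.5, 229.2, 9.1, 233.5], [0.4925, 0.1605, 0.12])]
top [([196.0, 152.5, 7.6, 40.5], [0.6171, 0.3253, 0.12])]
```

The first ring is seated on the shaft. Next is ring C at (0.461,0.330).

```bash
python3 -m creep '[[[0,-4,0,0,0,0,0],[0,-4,0,0,0,0,0],[0,-4,0,0,0,0,0],[0,-3,3,0.2,0,0,0],[0,-1,3,0,0,0,0],[0,0,3,0,0,0,0],[0,0,2,0,0,0,0],[0,0,1,0,0,0,0]]]' >/dev/null;python3 need.py .461 .330 .109 0; python3 rtop.py
```

```text
now [0.4434 0.3259 0.1267] q6 0.54 open 0.0931 F [ 0.3 -0.7 -0. ]
turn deg [ 0.5 -0.2 -1.6] shift cm now-axes [1.81 1.71 0.43] after-turn axes [1.76 1.77 0.41]
[277, 207, 81, 79, 3854] mid [0.4612 0.3306 0.1094] size [0.0429 0.0438 0.0069]
```

```bash
python3 -m creep '[[[0,1.7,0,0.4,0.5,0,-1.6],[0,0,0,0,0,0,0],[0,0,1,0,0,0,0],[0,0,0.6,0,0,0,0],[0,0,0,0,0,0,0],[1,0,0,0,0,0,0],[1,0,0,0,0,0,0],[1,0,0,0,0,0,0]]]';python3 need.py .461 .3305 .110 0;python3 -m creep '[[[1,0,0,0,0,0,0],[1,0,0,0,0,0,0],[1,0,0,0,0,0,0],[1,0,0,0,0,0,0],[1,0,0,0,0,0,0],[1,0,0,0,0,0,0],[1,0,0,0,0,0,0],[1,0,0,0,0,0,0]]]';python3 need.py .461 .3305 .110 0
```

```text
t: 45.35
tool_pos: [0.4638, 0.3304, 0.1104]
orientation: [-1.569, -0.0, -0.007]
force: [0.1, -0.1, -0.4]
opening: 0.0736
now [0.4638 0.3304 0.1104] q6 0.53 open 0.0736 F [ 0.1 -0.1 -0.4]
turn deg [-0.1 -0.2  0.3] shift cm now-axes [-0.28  0.04  0.01] after-turn axes [-0.28  0.04  0.01]
t: 46.15
tool_pos: [0.4639, 0.3306, 0.1111]
orientation: [-1.568, -0.001, -0.008]
force: [-0.2, 0.0, -0.5]
opening: 0.043
now [0.4639 0.3306 0.1111] q6 0.53 open 0.043 F [-0.2  0.  -0.5]
turn deg [-0.1 -0.2  0.3] shift cm now-axes [-0.29  0.11 -0.02] after-turn axes [-0.29  0.11 -0.01]
```

```bash
python3 -m creep '[[[1,0,-2,0,0,0,0],[1,0,-3,0,0,0,0],[1,0,-4,0,0,0,0],[1,0,-4,0,0,0,0],[1,3,-1,0,0,0,0],[1,3.5,0,0,0,0,0],[1,3.5,0,0,0,0,0],[1,3,0,0,0,0,0]]]' ;python3 -m creep '[[[1,1.5,0,0,0,0,0],[1,0,0,0,0,0,0],[1,0,0,0,0,0,0],[1,0,0,0,0,0,0],[1,0,0,0,0,0,0],[1,0,0,0,0,0,0],[1,0,0,0,0,0,0],[1,0,0,0,0,0,0]]]' >/dev/null; python3 need.py .6185 .328 .225 0
```

```text
t: 46.95
tool_pos: [0.5934, 0.3306, 0.2575]
orientation: [-1.569, -0.004, -0.004]
force: [0.4, 0.2, -0.0]
opening: 0.0431
now [0.6087 0.3302 0.2563] q6 0.42 open 0.0428 F [-0.6  0.2 -0.9]
turn deg [-0.1 -0.   0.2] shift cm now-axes [ 0.97  3.13 -0.23] after-turn axes [ 0.98  3.13 -0.22]
```

```bash
python3 -m creep '[[[1,1,0,-0.2,0,0,0],[1,0,0,0,0,0,0],[1,0,1,0,0,0,0],[1,0,1,0,0,0,0],[1,0,0.8,0,0,0,0],[1,0,0,0,0,0,0],[1,0,0,0,0,0,0],[1,0,0,0,0,0,0]]]'; python3 need.py .6185 .328 .158 0
```

```text
t: 48.55
tool_pos: [0.619, 0.3277, 0.2242]
orientation: [-1.57, -0.0, -0.001]
force: [-0.4, 0.5, -0.8]
opening: 0.0428
now [0.619  0.3277 0.2242] q6 0.41 open 0.0428 F [-0.4  0.5 -0.8]
turn deg [-0.  -0.   0.1] shift cm now-axes [-0.05  6.62  0.02] after-turn axes [-0.05  6.62  0.03]
```

Aligned to within 0.5 mm. Lower the ring, release and rise.

```bash
python3 -m creep '[[[1,0,1,0,0,0,0],[1,0,1.5,0,0,0,0],[1,0,1.5,0,0,0,0],[1,0,1.5,0,0,0,0],[1,0,0.8,0,0,0,0],[1,0,0.3,0,0,0,0],[1,0,0,0,0,0,0],[0.5,0,0,0,0,0,0]]]' ;python3 need.py .6185 .328 .158 0;python3 -m creep '[[[0,0,0,0,0,0,0],[0,0,0,0,0,0,0],[0,0,0,0,0,0,0],[0,0,0,0,0,0,0],[0,0,-3,0,0,0,0],[0,0,-4,0,0,0,0],[0,0,-4,0,0,0,0],[0,0,0,0,0,0,0]]]'; python3 -c "
from meas import *
for n in('scene','top'):
    c=cam(n); save(c,f'pics/{n}10.png')
    print(n,[(np.round(r,1).tolist(),onz(c,[r[:2]],.11)[0].round(4).tolist()) for r in rings(c,amin=30) if .38<onz(c,[r[:2]],.1)[0][0]<.72])"; python3 need.py .4815 .157 .2 0
```

```text
t: 49.35
tool_pos: [0.6186, 0.3277, 0.1514]
orientation: [-1.571, 0.0, -0.001]
force: [-0.3, -0.4, -0.4]
opening: 0.046
now [0.6186 0.3277 0.1514] q6 0.41 open 0.046 F [-0.3 -0.4 -0.4]
turn deg [ 0. -0.  0.] shift cm now-axes [-0.01 -0.66  0.03] after-turn axes [-0.01 -0.66  0.03]
t: 50.15
tool_pos: [0.6183, 0.3276, 0.2661]
orientation: [-1.571, 0.0, -0.001]
force: [0.7, 0.4, 0.8]
opening: 0.0927
scene [([334.0, 310.0, 8.1, 60.5], [0.6211, 0.3284, 0.11]), ([300.5, 229.2, 9.1, 233.5], [0.4874, 0.1576, 0.11])]
top [([271.8, 211.8, 8.3, 47.0], [0.4786, 0.1551, 0.11]), ([195.5, 150.1, 8.1, 52.5], [0.6254, 0.3283, 0.11])]
now [0.6165 0.3268 0.2599] q6 0.41 open 0.0928 F [-0.5 -0.1 -0.2]
turn deg [ 0.2 -0.  -0.4] shift cm now-axes [-13.46   6.13 -16.97] after-turn axes [-13.5    5.99 -16.98]
```

```bash
python3 -m creep '[[[0,-3.2,0,-4,0,0,0],[0,-3.2,0,-4,0,0,0],[0,-3.2,0,-4,0,0,0],[0,-2.5,0,-4,0,0,0],[0,-0.8,0,-1.5,0,0,0],[0,0,0,0,0,0,0],[0,0,0,0,0,0,0],[0,0,0,0,0,0,0]]]' >/dev/null; python3 need.py .4815 .157 .11 0; python3 rtop.py
```

```text
now [0.479  0.1485 0.2405] q6 0.2 open 0.0927 F [-0.5  0.5  0.4]
turn deg [ 0.7  0.  -2. ] shift cm now-axes [ 0.71 13.02  1.  ] after-turn axes [ 0.25 13.05  0.85]
[266, 171, 51, 50, 1541] mid [0.4811 0.1563 0.1093] size [0.0429 0.0429 0.0062]
```

The cup is close on the +x side of the last ring, so I'll turn the jaws to lie along y for this one.

```bash
python3 -m creep '[[[0,0.5,0,0.8,0.7,0,-2],[0,0,0,0,0,-8.5,0],[0,0,0,0,0,-8.5,0],[0,0,0,0,0,-8.5,0],[0,0,0,0,0,-8.5,0],[0,0,0,0,0,-8.5,0],[0,0,0,0,0,-8.5,0],[0,0,0,0,0,-8.5,0]]]' >/dev/null;  python3 -m creep '[[[0,0,0,0,0,-8.5,0],[0,0,0,0,0,-8.5,0],[0,0,0,0,0,-8.5,0],[0,0,0,0,0,-5,0],[0,0,0,0,0,0,0],[0,0,0,0,0,0,0],[0,0,0,0,0,0,0],[0,0,0,0,0,0,0]]]' >/dev/null; python3 need.py .4812 .1563 .11 90
```

```text
now [0.4898 0.1717 0.2353] q6 -1.36 open 0.093 F [ 0.7 -0.6  0.6]
turn deg [-0.4  1.6  0.1] shift cm now-axes [-1.55 12.54  0.82] after-turn axes [-1.54 12.53  0.86]
```

```bash
python3 -m creep '[[[0,-1.5,0,0.8,-0.4,1.6,0],[0,0,3,0,0,0,0],[0,0,3,0,0,0,0],[0,0,2.5,0,0,0,0],[0,0,1.5,0,0,0,0],[0,0,0.5,0,0,0,0],[0,0,0,0,0,0,0],[0,0,0,0,0,0,0]]]' >/dev/null; python3 need.py .4812 .1563 .11 90; python3 rtop.py
```

```text
now [0.4841 0.1567 0.1296] q6 -1.35 open 0.0925 F [0.4 0.1 0.2]
turn deg [ 0.3 -0.5  0.2] shift cm now-axes [-0.05  1.96  0.3 ] after-turn axes [-0.04  1.96  0.29]
[242, 209, 80, 77, 3570] mid [0.4807 0.1555 0.1092] size [0.0434 0.0432 0.0063]
```

```bash
python3 -m creep '[[[0,-0.1,0.8,0.3,0,0,0],[0,0,0.8,0,0,0,0],[0,0,0.3,0,0,0,0],[0,0,0,0,0,0,0],[1,0,0,0,0,0,0],[1,0,0,0,0,0,0],[1,0,0,0,0,0,0],[1,0,0,0,0,0,0]]]' 15;python3 need.py .481 .1558 .110 90;python3 -m creep '[[[1,0,0,0,0,0,0],[1,0,0,0,0,0,0],[1,0,0,0,0,0,0],[1,0,0,0,0,0,0],[1,0,0,0,0,0,0],[1,0,-1,0,0,0,0],[1,0,-3,0,0,0,0],[1,0,-4,0,0,0,0]]]';python3 need.py .6185 .328 .26 90
```

```text
t: 54.35
tool_pos: [0.4831, 0.1563, 0.1122]
orientation: [-1.218, -1.213, 1.194]
force: [-0.6, -0.4, 0.3]
opening: 0.0657
now [0.4831 0.1563 0.1122] q6 -1.35 open 0.0657 F [-0.6 -0.4  0.3]
turn deg [ 0.6 -0.5  0.3] shift cm now-axes [-0.05  0.21  0.21] after-turn axes [-0.05  0.22  0.21]
t: 55.15
tool_pos: [0.4779, 0.1549, 0.1887]
orientation: [-1.211, -1.202, 1.202]
force: [-0.1, -0.5, -0.0]
opening: 0.0428
now [0.4779 0.1549 0.1887] q6 -1.35 open 0.0428 F [-0.1 -0.5 -0. ]
turn deg [-0.1 -0.5  0.1] shift cm now-axes [ 17.45  -7.11 -13.89] after-turn axes [ 17.31  -7.13 -14.06]
```

```bash
python3 -m creep '[[[1,0,-3,0,0,0,0],[1,0,-3,0,0,0,0],[1,2,-1,-1,0,0,0],[1,4,0,-3.3,0,0,0],[1,4,0,-3.3,0,0,0],[1,4,0,-3.3,0,0,0],[1,3,0,-3,0,0,0],[1,0,0,0,0,0,0]]]' ;python3 -m creep '[[[1,0,0,0,0,0,0],[1,0,0,0,0,0,0],[1,0,0,0,0,0,0],[1,0,0,0,0,0,0],[1,0,0,0,0,0,0],[1,0,0,0,0,0,0],[1,0,0,0,0,0,0],[1,0,0,0,0,0,0]]]' >/dev/null; python3 need.py .620 .328 .24 90
```

```text
t: 55.95
tool_pos: [0.6205, 0.3231, 0.2761]
orientation: [-1.221, -1.213, 1.19]
force: [-0.2, -0.7, -1.7]
opening: 0.0428
now [0.6194 0.3205 0.2816] q6 -1.15 open 0.0429 F [-0.6  0.1 -0.2]
turn deg [ 1.  -0.8  0.4] shift cm now-axes [0.72 4.16 0.02] after-turn axes [ 0.75  4.16 -0.06]
```

```bash
python3 -m creep '[[[1,0.7,0,0,1,-0.8,0.4],[1,0,0,0,0,0,0],[1,0,1,0,0,0,0],[1,0,1.2,0,0,0,0],[1,0,1.2,0,0,0,0],[1,0,0.6,0,0,0,0],[1,0,0,0,0,0,0],[1,0,0,0,0,0,0]]]' ; python3 need.py .620 .328 .18 90
python3 - <<'E'
from meas import *
c=cam("wrist"); P=cloud(c); hsv=cv2.cvtColor(c["frame"],cv2.COLOR_RGB2HSV)
m=(cv2.inRange(hsv,(3,150,90),(16,255,255))>0)&(P[...,2]>.2)&(P[...,2]<.28)&(abs(P[...,0]-.62)<.04)&(abs(P[...,1]-.328)<.04)
q=P[m]; zt=np.percentile(q[:,2],95); q=q[q[:,2]>zt-.004]; print("ring top",zt,q.min(0),q.max(0),len(q))
s=c["frame"]; cv2.imwrite("pics/w11.png",s[100:420,120:440,::-1])
E
```

```text
t: 57.55
tool_pos: [0.6186, 0.3263, 0.2358]
orientation: [-1.21, -1.207, 1.211]
force: [0.0, 1.1, 0.1]
opening: 0.0429
now [0.6186 0.3263 0.2358] q6 -1.16 open 0.0429 F [0.  1.1 0.1]
turn deg [-0.1 -0.1 -0.1] shift cm now-axes [ 0.18  5.58 -0.15] after-turn axes [ 0.17  5.58 -0.14]
ring top 0.23450381488141814 [0.59446885 0.30450802 0.23050459] [0.6376421  0.34719064 0.23581295] 4295
```

View pics/w11.png

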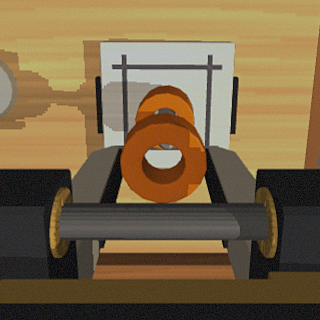

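The wrist crop shows the held ring at (165,155), in front of the stack on the shaft at (167,110). Depth says the ring needs +2 mm in x and +2 mm in y.

```bash
python3 -m creep '[[[1,0.2,0,-0.2,0,0,0],[1,0,0,0,0,0,0],[1,0,1,0,0,0,0],[1,0,1,0,0,0,0],[1,0,0.7,0,0,0,0],[1,0,0,0,0,0,0],[1,0,0,0,0,0,0],[1,0,0,0,0,0,0]]]' ; python3 need.py .6207 .328 .175 90
```

```text
t: 58.4
tool_pos: [0.6212, 0.3286, 0.2073]
orientation: [-1.21, -1.208, 1.209]
force: [-0.2, -0.4, -1.0]
opening: 0.0429
now [0.6212 0.3286 0.2073] q6 -1.16 open 0.0429 F [-0.2 -0.4 -1. ]
turn deg [-0.  -0.1 -0.1] shift cm now-axes [-0.05  3.23  0.05] after-turn axes [-0.06  3.23  0.05]
```

```bash
python3 -m creep '[[[1,0,0.7,0,0,0,0],[1,0,1,0,0,0,0],[1,0,0.8,0,0,0,0],[1,0,0.4,0,0,0,0],[1,0,0.2,0,0,0,0],[1,0,0,0,0,0,0],[0.5,0,0,0,0,0,0],[0.5,0,0,0,0,0,0]]]' ; python3 need.py .6207 .328 .175 90; python3 -m creep '[[[0,0,0,0,0,0,0],[0,0,0,0,0,0,0],[0,0,0,0,0,0,0],[0,0,-3,0,0,0,0],[0,0,-4,0,0,0,0],[0,0,-4,0,0,0,0],[0,0,-4,0,0,0,0],[0,0,0,5,0,0,0]]]';python3 -m creep '[[[0,0,0,5,0,0,0],[0,0,0,5,0,0,0],[0,0,0,5,0,0,0],[0,0,0,0,0,0,0],[0,0,0,0,0,0,0],[0,0,0,0,0,0,0],[0,0,0,0,0,0,0],[0,0,0,0,0,0,0]]]'
python3 - <<'E'
from plate import *
for n in("scene","top"):
    c=cam(n); save(c,f"pics/{n}12.png"); print(n,plate(c,.098)); P=cloud(c); hsv=cv2.cvtColor(c["frame"],cv2.COLOR_RGB2HSV)
    o=(cv2.inRange(hsv,(3,150,90),(16,255,255))>0)&(abs(P[...,0]-.62)<.05)&(abs(P[...,1]-.328)<.05)
    q=P[o]
    for lo in (.11,.13,.15,.165):
        a=q[(q[:,2]>lo)&(q[:,2]<lo+.018)]
        if len(a): print(lo,len(a),a.min(0).round(4),a.max(0).round(4))
    r=rings(c,amin=30); print([(onz(c,[k[:2]],.1)[0].round(3).tolist()) for k in r if .38<onz(c,[k[:2]],.1)[0][0]<.75])
c=cam("scene");a=c["frame"][90:390,90:460]; cv2.imwrite("pics/fin.png",cv2.resize(a,None,fx=2,fy=2)[:,:,::-1])
E
```

```text
t: 59.2
tool_pos: [0.6214, 0.3286, 0.1739]
orientation: [-1.211, -1.208, 1.209]
force: [0.2, -0.4, -0.2]
opening: 0.0461
now [0.6214 0.3286 0.1739] q6 -1.16 open 0.0461 F [ 0.2 -0.4 -0.2]
turn deg [ 0.  -0.1 -0.1] shift cm now-axes [-0.06 -0.11  0.07] after-turn axes [-0.06 -0.11  0.07]
t: 60.0
tool_pos: [0.5761, 0.3284, 0.3268]
orientation: [-1.212, -1.204, 1.208]
force: [0.3, 1.0, 0.6]
opening: 0.0928
t: 60.8
tool_pos: [0.4222, 0.33, 0.3303]
orientation: [-1.213, -1.211, 1.202]
force: [0.2, -0.8, 0.1]
opening: 0.0931
scene (((0.5480486750602722, -0.12315735965967178), (0.130520299077034, 0.13143819570541382), 0.2268822193145752), array([ 0.48285574, -0.18893352], dtype=float32), array([ 0.6132975 , -0.05725721], dtype=float32))
0.11 21 [0.6274 0.3169 0.1197] [0.6419 0.3474 0.128 ]
0.13 55 [0.6122 0.3146 0.1303] [0.6419 0.3479 0.1477]
0.15 110 [0.6014 0.3091 0.1519] [0.6425 0.3487 0.168 ]
0.165 201 [0.6014 0.3083 0.1652] [0.6413 0.3484 0.1722]
[[0.745, 0.279, 0.1], [0.724, 0.288, 0.1], [0.605, 0.322, 0.1]]
top (((0.5445195436477661, -0.124074287712574), (0.13385775685310364, 0.1346057504415512), 0.08555622398853302), array([ 0.47750655, -0.1913068 ], dtype=float32), array([ 0.61148083, -0.05669376], dtype=float32))
0.13 19 [0.5959 0.305  0.1365] [0.629  0.3346 0.1477]
0.15 93 [0.5965 0.3054 0.1502] [0.6341 0.3464 0.168 ]
0.165 155 [0.5965 0.3059 0.1652] [0.635  0.346  0.1741]
[[0.632, 0.338, 0.1]]
```

View pics/fin.png

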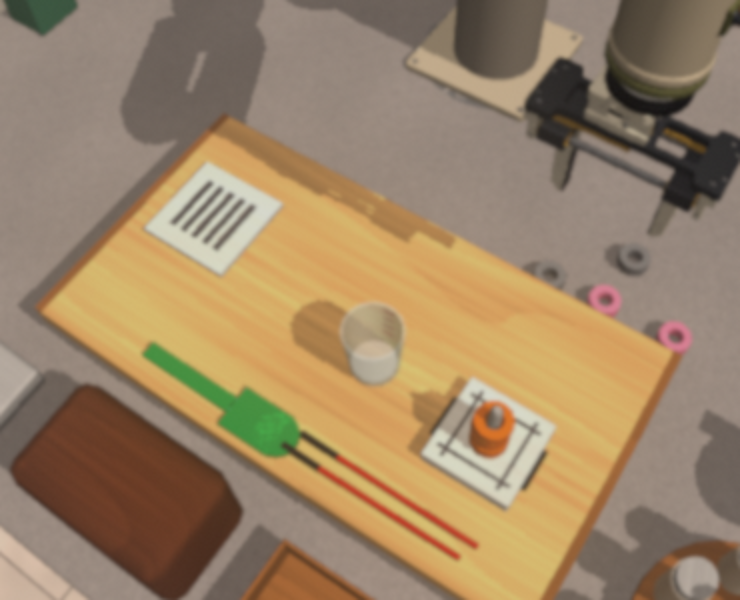

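The picture shows three rings stacked on the shaft at (491,430), with the stack top at z≈0.17 as expected. The plate is ridged face up at (213,218), well inside the board. The cup, paddle and chopsticks haven't moved, and the gripper is clear. Handing in.

```bash
python3 -c "
from plant import robot
print(robot.close_job())"
```

```text
the job is handed in; nothing more can be done
None
```

The job is handed in, and my last camera checks found nothing wrong; the hand-in itself gives no verdict. It took about 61 s of the 210 s allowed.

**What I did**
- **Plate:** I slid it about 45 mm past the right-hand edge, gripped the plain rim, rolled it over in the air and set it down slowly. Then I pushed it back onto the board.
- **Rings:** Three orange rings were there. One was knocked about 35 mm aside during the run, so I measured it again. All three went onto the shaft; the grey and pink look-alikes were left alone.

**What the last checks showed**
- **Plate:** it is ridged face up and square to the board. Its lowest edge is at y ≈ -0.19, about 40 mm inside the board edge at -0.231. Its top was at 98 mm when I set it down, which is right for lying flat, with a tilt under 0.6°. I did not re-measure the tilt after the final push.
- **Rings:** the stack is on the shaft with its top at about 170 to 174 mm; three seated rings should give 170 mm. I did not measure the tilt of the rings, but the stack looks straight.
- **Cup, paddle and chopsticks:** they look unmoved in the final picture; I did not measure them against the start. The gripper touches nothing.

**What went wrong or disagreed**
- **First grip:** it closed on a ridge (11 mm opening instead of 8), so I re-gripped on the rim.
- **First push back:** the fingertips rode up over the plate's rim; I repeated it lower without trouble.
- **Cameras:** the overhead and scene views differ by about 4 mm in x. The wrist camera settled the shaft and ring positions.

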